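Swap the tin behind the canisters

TASK

Stand the tall black and the tall blue canister aside in the steel-rimmed grey tray, and leave them there while you take the squat brass tin from behind them to the middle of the cork coaster and then put the squat white jar in the middle of the rear ring of the wooden stand, where the brass tin was. Then put each canister back just where it stood at the start. Keep all four upright throughout, and do not disturb the black mug, the white cup or the tamper.

Things in the scene. Friction and masses are not known exactly. Their poses are not given: they have to be found in the camera images.
- black_can_center (a point): Tall black canister, upright cylinder 58 mm in diameter and 115 mm high, about 0.3 kg, loose; the point is its centre, 57.5 mm above its underside; z is its axis. At the start it stands on one of the two front rings of the stand (which of the two varies), 16 mm beside the other canister and some 12 mm from the brass tin. It can be held near its top, 85 mm above its underside, with the fingers closing along the stand's x axis: there the fingers pass above the brass tin.
- blue_can_center (a point): Tall blue canister, same size, mass and point as the black one; at the start it stands on the other front ring.
- brass_tin_center (a point): Squat brass tin, upright cylinder 52 mm in diameter and 42 mm high, about 0.16 kg, loose; the point is its centre, 21 mm above its underside; z is its axis. At the start it stands on the rear ring of the stand, behind the two canisters, which leave no room for a gripper.
- white_jar_center (a point): Squat white ceramic jar, same size, mass and point as the brass tin; at the start it stands on the bar's surface, near the coaster.
- rear_place (a point): Centre of the rear ring (thin brass inlay, 64 mm in diameter) on the top face of the fixed dark wooden stand, a flat board 150 mm (x) by 200 mm (y) and 12 mm thick; its axes are the stand's: x points away from the robot (within 0.25 rad), z up. The board reaches 50 mm beyond this point along +x and 100 mm along -x, and 100 mm to either side. The two front rings (68 mm) lie 56 mm along -x and 37 mm to either side along y; the inlays do not stand proud enough to matter.
- tray: Fixed grey serving tray, 150 mm (its x) by 220 mm (its y), with a steel rim 5 mm thick and 12 mm high; origin at the centre of its underside, on the bar's surface; its floor is 4 mm above the origin. Both canisters fit in it side by side along its y, for instance at y = +55 and -55 mm.
- coaster: Fixed round cork coaster with a black edge, 110 mm in diameter and 6 mm thick; origin at the centre of its underside, on the bar's surface. Empty at the start.
- mug_center (a point): Black mug, 80 mm in diameter and 85 mm high with a handle, beyond the tray (farther in x); loose, not to be disturbed. The point is half-way up.
- cup_center (a point): Small white cup without handle, 64 mm in diameter and 55 mm high, between the robot and the stand; loose, not to be disturbed. The point is half-way up.
- tamper_center (a point): Coffee tamper, a steel foot 58 mm in diameter with a dark wooden knob on top, 82 mm high, between the robot and the stand; loose, not to be disturbed. The point is half-way up.
Not all that is in view belongs to the job. Leave any red or turquoise look-alike of the part that bears blue_can_center alone. Leave any turquoise look-alike of the part that bears white_jar_center alone.

How it is judged:
By the outcome, as a careful person would: the job done as asked, in the order asked, and still so for the second after the job is handed in, with the robot touching nothing.
It also fails if it takes over 128 s, if anything falls off the work surface, if the arm or the gripper's body presses on something with over 40 N, if the wrist force passes 120 N, or if a joint passes its speed limit or range.

ROBOT

A 6-joint arm with a two-finger parallel gripper is mounted at the origin on the work surface. World frame = base frame: x ahead of the robot, y to its left, z up, the work surface at z = 0. Lengths are in mm, angles in rad, forces in N, time in s.
With the tool pointing down it reaches from about 275 to 750 mm from the base axis. Payload 10.2 kg.
Tool frame: the origin (TCP) lies on the front face of the gripper's body, between the roots of the fingers; the fingertips stand 73 mm ahead of it and the grasp point (between the pads) lies 54 mm ahead of it; z points along the fingers, y is the line along which they close (so a half turn about z gives the same grasp; the last joint's range is limited). The gripper opens to 85 mm and grips with 20 to 120 N. Pads are 22 mm wide; open, the fingers measure 114 mm over their backs; the gripper's body (76 mm by 85 mm) begins 54 mm behind the grasp point. The pads swing forward as they close: fully open they stand 13 mm farther back than shut.
Start: joints at [1.036, 0.313, 1.498, -0, 1.331, -0.223], TCP at [161.069, 499.689, 303.894] pointing down, gripper open.
Joint ranges: [-2.94, 2.94], [-0.97, 2.17], [0.19, 2.56], [-1.23, 4.37], [0.02, 3.11], [-2.88, 2.88]. Speed limits (rad/s): [2.39, 2.39, 3.01, 3.14, 3.14, 3.14].

INTERFACE

Orientations are given as a unit quaternion [w, x, y, z].
In Python, from rig import * gives the robot as it stands.
- The arm moves only by the tool step_arm, never from a script. Its argument "plan" is a list of rows, each an object with "offset": the shift along the tool's x, y, z in cm, a list of three; "rot": the turn, a rotation vector about the tool's x, y, z in degrees, a list of three; "gripper": the finger opening in cm, from 0 to 8.54. In form: [{"offset": [x, y, z], "rot": [wx, wy, wz], "gripper": gripper}, ...]. A call has 1 to 12 rows; each row is the pose to reach, as a shift and turn from the pose commanded when the call began, along the tool's axes at that moment; what a row does not reach only later rows make up. A row lasts 1/10 s, in which the tool goes at most 50 mm and 8.59 degrees, less where a joint would pass 70% of its speed; a pose out of reach is approached as far as the arm can. A call with a gripper value outside its range is refused whole. The fingers move at their own pace and stop on an object; "squeeze" is the grip in N (left out, the last holds). Time passes only in rows, so rows that repeat a pose let the fingers close. It gives the time, the measured TCP pose, the force, the opening and the grip force at its end, in the units of the state.
- sense(): the state, without advancing time (a new reading comes with each control period).
- capture(name): name is "side" or "top"; returns a dict with "color" (480x640x3 uint8, red, green, blue), "depth" (480x640 float32, mm along the optical axis (not along the pixel's ray), 0 where there is no reading), "vertical_fov" (degrees; the focal length in pixels is half the picture's height over the tangent of half this angle, whatever the lens; pixels are square), "cx", "cy" (the principal point, pixels), "k1" (the pictures are not rectified: a ray, as slopes to the right and down, at radius r is drawn at 1 + k1 r^2 times it, then the intrinsics apply), "rvec" (rotation vector, rad) and "tvec" (3), from world to camera coordinates, as OpenCV has them. Camera axes: x right, y down, z forward; pixel columns grow to the right and rows downward; lengths in mm; the calibration is good to about 2 mm. A picture is of the moment at which its call begins.
- finish_job(): hands the job in; it is judged then, once.
The state is a dict: "time_s": time; "joints": joint angles; "dq": joint speeds; "tau": joint torques, N m; "eef_pos": TCP position; "ee_rot": TCP orientation; "force": force on the tool from outside, world axes, zero at the start; "wrist_torque": the same for the moment, N m; "grip_width": opening from 0.0 (shut) to 1.0 (fully open); "grip_force": force on a finger pad.
Only numpy, scipy, OpenCV 4.12 (cv2) and the standard library are available. Lean on these libraries where they do the work, as an engineer would, in place of code of your own. Each camera call takes 0.05 s, during which the arm holds its last target. There are 200 camera calls.

## Working session

There is one attempt and no reset: what is moved stays moved. The work goes in short steps, Python scripts to look and compute and a tool call to move; the robot and the scene stay as the last step left them, time stands still between calls to the robot, and variables do not carry over. Pictures are saved under pics/ and viewed, at most 14 in all, crops included, and the job is handed in when it is done.

Besides the shell and the picture viewer there is one more tool, called after "Emit:" by a JSON object that holds its "method" and its "body", one argument or row to a line. step_arm: Moves the arm, as the interface text tells. Its arguments: {"type":"object","properties":{"plan":{"type":"array"},"squeeze":{"type":"number"}},"required":["plan"]}

```bash
mkdir -p pics
cat > h.py <<'E'
from rig import *
import numpy as np, cv2
from scipy.spatial.transform import Rotation as R
def cam(name):
    c=capture(name); c['f']=240/np.tan(np.radians(c['vertical_fov'])/2)
    c['R']=R.from_rotvec(np.ravel(c['rvec'])).as_matrix(); c['t']=np.ravel(c['tvec']); return c
def slopes(c,px):
    px=np.atleast_2d(px).astype(float); d=(px-[c['cx'],c['cy']])/c['f']; s=d.copy()
    for _ in range(20): s=d/(1+c['k1']*(s**2).sum(1,keepdims=True))
    return s
def onplane(c,px,z):
    s=slopes(c,px); d=np.c_[s,np.ones(len(s))]@c['R']; o=-c['R'].T@c['t']
    return o+d*((z-o[2])/d[:,2])[:,None]
def pts(c,mask):
    v,u=np.nonzero(mask&(c['depth']>0)); s=slopes(c,np.c_[u,v]); 
    return (np.c_[s,np.ones(len(s))]*c['depth'][v,u][:,None]-c['t'])@c['R'],np.c_[u,v]
def proj(c,P):
    q=np.atleast_2d(P)@c['R'].T+c['t']; s=q[:,:2]/q[:,2:]; s=s*(1+c['k1']*(s**2).sum(1,keepdims=True))
    return s*c['f']+[c['cx'],c['cy']]
E
python3 - <<'E'
from h import *
for n in('top','side'):
    c=cam(n); cv2.imwrite(f'pics/{n}0.png',c['color'][:,:,::-1]); print(n,c['f'],c['cx'],c['cy'],c['k1'],-c['R'].T@c['t'],c['R'][2])
print(sense())
E
```

```text
top 526.8240983287042 320.16254288484737 232.53956705523728 0.028425157037839863 [5.00472812e+02 5.57329909e-01 1.02574994e+03] [ 0.08828063 -0.01192796 -0.99602422]
side 573.0616917792477 323.55227338405166 237.52304794691847 -0.08726903169863144 [432.87857718 854.7280865  833.01874038] [ 0.13322764 -0.72762121 -0.67291735]
{'time_s': 0.1, 'joints': array([ 1.03561587e+00,  3.13388510e-01,  1.49832483e+00, -3.99386212e-05,
        1.33102440e+00, -2.23371215e-01]), 'dq': array([ 0.00039093, -0.00124702, -0.00215731,  0.00174681,  0.00122601,
       -0.00014955]), 'tau': array([ 2.36013766e-03, -4.12902868e+01, -2.60141283e+01, -1.53651076e-04,
        3.04971945e-03,  1.62304252e-05]), 'eef_pos': array([160.989508  , 499.55721824, 303.40875335]), 'ee_rot': array([-1.93966029e-04,  1.55269093e-01,  9.87872047e-01, -5.39035535e-04]), 'force': array([0.36406303, 0.13293493, 0.7708821 ]), 'wrist_torque': array([ 3.64672873e-06, -1.76669718e-02, -4.08315999e-02]), 'grip_force': 0.0, 'grip_width': 1.002224850234295}
```

View pics/top0.png

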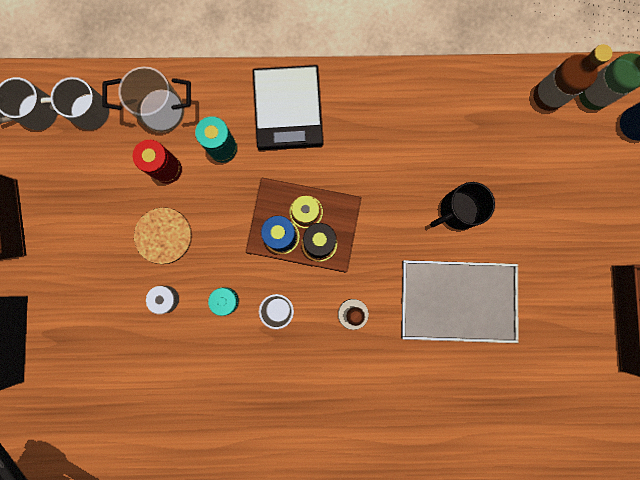

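View pics/side0.png

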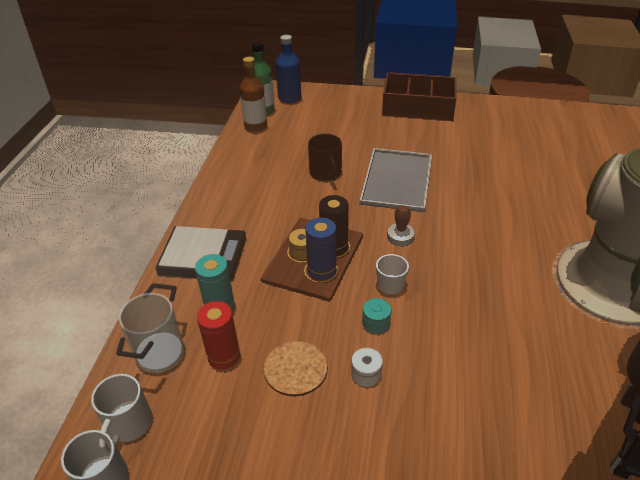

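The top view shows these candidates:
- **Blue canister:** blue at (279,232), against red (150,155) and turquoise (212,132).
- **Black canister:** (319,241), against the mug (468,205).
- **Brass tin:** (306,209).
- **White jar:** (160,299), against the turquoise jar (222,301) and the cup (276,311).

I choose blue (279,232), black (319,241), brass (306,209) and white (160,299). Next I measure them.

```bash
cat > m.py <<'E'
from h import *
def disc(c,px,h,rad=45,tol=6):
    """centre of a flat top at height h near pixel px: depth points + enclosing circle"""
    p0=onplane(c,[px],h)[0]
    P,uv=pts(c,np.ones((480,640),bool))
    k=(abs(P[:,2]-h)<tol)&(np.hypot(*(P[:,:2]-p0[:2]).T)<rad)
    Q=onplane(c,uv[k],h)[:,:2].astype(np.float32)
    (x,y),r=cv2.minEnclosingCircle(Q); return np.array([x,y]),r,len(Q),np.median(P[k,2]),Q.mean(0)
E
python3 - <<'E'
from m import *
np.set_printoptions(precision=1,suppress=True)
c=cam('top')
for n,px,h in [('blue',(279,232),127),('black',(319,241),127),('brass',(306,209),54),('white',(160,299),42),('turqjar',(222,301),42),('cup',(276,311),55),('tampfoot',(353,314),15),('knob',(353,314),75),('mug',(468,205),85),('red',(150,155),115),('turq',(212,132),115),('coaster',(162,236),6)]:
    print(n,*disc(c,px,h,rad=(34 if h>100 else 30) if n not in('coaster','mug') else 62,tol=3.5 if h<10 else 7))
# stand corners & coaster & tray by colour
hsv=cv2.cvtColor(c['color'],cv2.COLOR_RGB2HSV)
print('hsv stand',hsv[260,300],hsv[190,270],'table',hsv[280,300],'tray',hsv[300,460],'rim',hsv[262,460],hsv[310,403],'cork',hsv[250,150])
m=((hsv[:,:,1]<60)&(hsv[:,:,2]>90)).astype(np.uint8); m[:,:395]=0;m[:,530:]=0;m[:250]=0;m[350:]=0
cn=max(cv2.findContours(m,0,2)[0],key=cv2.contourArea); b=cv2.boxPoints(cv2.minAreaRect(cn)); w=onplane(c,b,12)
print('tray',b,w[:,:2],w.mean(0),np.linalg.norm(np.diff(w,axis=0),axis=1))
P,uv=pts(c,np.ones((480,640),bool)); 
for nm,z,x0,x1,y0,y1 in [('stand',12,380,620,-90,140)]:
    k=(abs(P[:,2]-z)<4)&(P[:,0]>x0)&(P[:,0]<x1)&(P[:,1]>y0)&(P[:,1]<y1)
    Q=onplane(c,uv[k],z)[:,:2].astype(np.float32); r=cv2.minAreaRect(Q); print(nm,r,cv2.boxPoints(r))
v=c['color'][170:280,235:375,::-1]; a=cv2.resize(v,None,fx=4,fy=4,interpolation=2)
d=cv2.resize(c['color'][275:325,135:375,::-1],(560,117)); cv2.imwrite('pics/crop.png',np.vstack([a,d]))
E
```

```text
blue [582.5  62.1] 28.911169052124023 880 126.58197011732096 [582.3  62.2]
black [568.9  -8.8] 28.81107521057129 879 126.79012570700307 [568.8  -8.8]
brass [631.2  16.5] 26.253742218017578 598 53.52376792771592 [631.3  16. ]
white [469.1 286.7] 26.062475204467773 627 41.48048204757802 [468.6 286.7]
turqjar [463.1 172.1] 26.751924514770508 639 41.43258037488762 [463.  172.4]
cup [444.3  71.7] 29.973310470581055 177 53.7856277718471 [443.4  74.8]
tampfoot [434.3 -71.7] 28.853487014770508 432 17.747007280929587 [436.2 -69.6]
knob [434.3 -71.3] 16.45415687561035 246 76.38081629401188 [434.6 -71.4]
mug [ 629.6 -280.7] 45.83900833129883 366 83.93860407860393 [ 632.8 -286.4]
red [720.2 286.6] 29.22728729248047 850 114.37436722491287 [720.5 286.4]
turq [760.5 178.1] 29.535076141357422 843 114.50696355011054 [760.6 178.6]
coaster [587.4 292.4] 60.73865509033203 2404 5.439266630968312 [589.9 294.1]
hsv stand [ 10 184 136] [  9 185 120] table [ 12 179 174] tray [ 12  31 163] rim [107  24 241] [107  20 248] cork [ 16 141 208]
tray [[400.5 338.9]
 [403.  259.9]
 [519.5 263.6]
 [517.  342.7]] [[ 385.3 -160.8]
 [ 535.1 -170.2]
 [ 524.6 -393.7]
 [ 375.2 -381.1]] [ 455.1 -276.4   12. ] [150.  223.7 149.9]
stand ((512.784423828125, 20.597320556640625), (221.96971130371094, 214.6148223876953), 89.9193115234375) [[405.3 -90.2]
 [619.9 -90.5]
 [620.2 131.4]
 [405.6 131.7]]
```

View pics/crop.png

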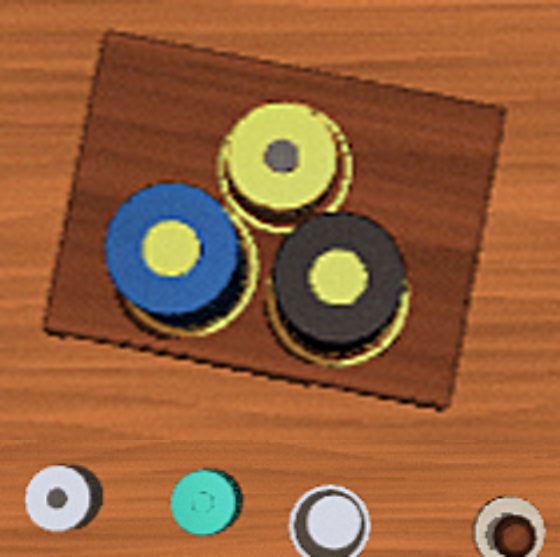

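The crop confirms the blue canister (top ≈ (279,232)), the black one (≈ (319,240)) and the brass tin behind them. In the lower strip the white jar is at the left, with the turquoise jar and cup beside it. I cross-check with the side view and the stand, coaster and tray shapes.

Run:
```python
from m import *
np.set_printoptions(precision=1,suppress=True)
t=cam('top'); s=cam('side')
b=onplane(t,[[262,177.75],[361.25,196.5],[346.25,272.25],[245.75,252.75]],12)[:,:2]
print('stand',b,np.linalg.norm(b-np.roll(b,1,0),axis=1),'ctr',b.mean(0))
for e in (b[0]-b[3],b[1]-b[2]): print('yaw',np.arctan2(e[1],e[0]))
ctr=b.mean(0); x=(b[0]-b[3]+b[1]-b[2]);x/=np.linalg.norm(x); y=np.array([-x[1],x[0]])
print('rear',ctr+25*x,'front',ctr-31*x+37*y,ctr-31*x-37*y)
W={'blue':(582.5,62.1,127),'black':(568.9,-8.8,127),'brass':(631.2,16.5,54),'white':(469,286.7,42)}
for n,w in W.items():
    p=proj(s,w)[0]; print(n,'side px',p,*disc(s,p,w[2],rad=32,tol=5))
for n,c,ctrpx in (('top',t,(162,236)),('side',s,(296,367))):
    hsv=cv2.cvtColor(c['color'],cv2.COLOR_RGB2HSV); m=((hsv[:,:,1]<162)&(hsv[:,:,2]>175)).astype(np.uint8)
    k=np.zeros_like(m); cv2.circle(k,ctrpx,36 if n=='top' else 38,1,-1); m=cv2.morphologyEx(m*k,cv2.MORPH_CLOSE,np.ones((5,5)))
    cn=max(cv2.findContours(m,0,1)[0],key=cv2.contourArea)[:,0]
    q=onplane(c,cn,6)[:,:2].astype(np.float32); print('coaster',n,cv2.minEnclosingCircle(q),cv2.fitEllipse(q))
```

```text
stand [[699.1  99.9]
 [659.5 -92.6]
 [513.  -60.4]
 [553.5 132. ]] [149.1 196.5 149.9 196.6] ctr [606.3  19.7]
yaw -0.21717036953073113
yaw -0.21642934294196187
rear [630.7  14.3] front [584.   62.5] [568.   -9.8]
blue side px [320.9 226.6] [581.9  65.2] 30.952556610107422 527 127.19055108801089 [583.   65.7]
black side px [333.9 203.7] [570.9  -5.3] 31.745460510253906 473 127.13493144385802 [569.7  -5.3]
brass side px [301.8 236.7] [633.2  20.1] 28.280887603759766 269 54.03018491979192 [638.4  20.9]
white side px [366.5 359.5] [467.3 290.1] 27.54657745361328 650 42.10928421168556 [468.1 289.7]
coaster top ((590.8216552734375, 294.7923889160156), 54.60353088378906) ((590.4208374023438, 294.6147766113281), (106.1079330444336, 106.22223663330078), 148.11297607421875)
coaster side ((590.8424682617188, 293.8332824707031), 53.73419952392578) ((591.1505126953125, 293.6571044921875), (101.58505249023438, 103.25605773925781), 140.90086364746094)
```

```bash
cat > go.py <<'E'
import sys
from h import *
def rel(x,y,zg=None,ztcp=None):
    s=sense(); T=R.from_quat(s['ee_rot'],scalar_first=True).as_matrix()
    z=ztcp if ztcp is not None else zg+54
    d=T.T@(np.array([x,y,z])-s['eef_pos'])/10
    return np.round(d,2), np.round(s['eef_pos'],1), np.round(np.degrees(np.arctan2(T[1,1],T[0,1])),2), np.round(np.degrees(np.arccos(-T[2,2])),2), round(s['time_s'],1)
if __name__=='__main__':
    a=[float(v) for v in sys.argv[1:]]
    print(*rel(a[0],a[1],a[2]))
E
echo
```

```text
(no output)
```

Emit:
{"method": "step_arm", "body": {
  "plan": [
    {"offset": [-1.5,-1,0],"rot": [0,0,4],"gripper": 8.5},
    {"offset": [-5,-3.3,0],"rot": [0,0,10],"gripper": 8.5},
    {"offset": [-9,-6,0],"rot": [0,0,18],"gripper": 8.5},
    {"offset": [-13,-8.6,0],"rot": [0,0,26],"gripper": 8.5},
    {"offset": [-17,-11.2,0],"rot": [0,0,34],"gripper": 8.5},
    {"offset": [-21,-13.8,0],"rot": [0,0,42],"gripper": 8.5},
    {"offset": [-25,-16.4,0],"rot": [0,0,50],"gripper": 8.5},
    {"offset": [-29,-19.1,0],"rot": [0,0,58],"gripper": 8.5},
    {"offset": [-33,-21.7,0],"rot": [0,0,66],"gripper": 8.5},
    {"offset": [-37,-24.3,0],"rot": [0,0,74],"gripper": 8.5},
    {"offset": [-40,-26.3,0],"rot": [0,0,80],"gripper": 8.5},
    {"offset": [-42,-27.6,0],"rot": [0,0,84],"gripper": 8.5}
  ]
}}

```text
time_s: 1.45
eef_pos: [477.3, 105.9, 303.7]
ee_rot: [0.0, 0.778, 0.628, -0.0]
force: [-0.6, 1.0, -0.8]
grip_width: 0.997
grip_force: 0.0
```

```bash
python3 go.py 569 -8 250
```

```text
[-9.2  11.37 -0.03] [477.3 105.9 303.7] -12.21 0.01 1.4
```

Emit:
{"method": "step_arm", "body": {
  "plan": [
    {"offset": [-2,2.5,0],"rot": [0,0,0],"gripper": 8.5},
    {"offset": [-5,6,0],"rot": [0,0,0],"gripper": 8.5},
    {"offset": [-7.5,9.5,0],"rot": [0,0,0],"gripper": 8.5},
    {"offset": [-9.2,11.4,0],"rot": [0,0,0],"gripper": 8.5},
    {"offset": [-9.2,11.4,0],"rot": [0,0,0],"gripper": 8.5},
    {"offset": [-9.2,11.4,0],"rot": [0,0,0],"gripper": 8.5},
    {"offset": [-9.2,11.4,0],"rot": [0,0,0],"gripper": 8.5}
  ]
}}

```text
time_s: 2.15
eef_pos: [568.3, -4.4, 304.0]
ee_rot: [-0.0, 0.776, 0.631, -0.0]
force: [-0.3, 0.8, 0.5]
grip_width: 0.995
grip_force: 0.0
```

```bash
python3 go.py 569 -8 97
python3 - <<'E'
from h import *
c=cam('side'); cv2.imwrite('pics/s1.png',cv2.resize(c['color'][90:330,220:460,::-1],None,fx=2.4,fy=2.4))
E
```

```text
[-0.34  0.15 15.3 ] [568.3  -4.4 304. ] -11.81 0.02 2.1
```

View pics/s1.png

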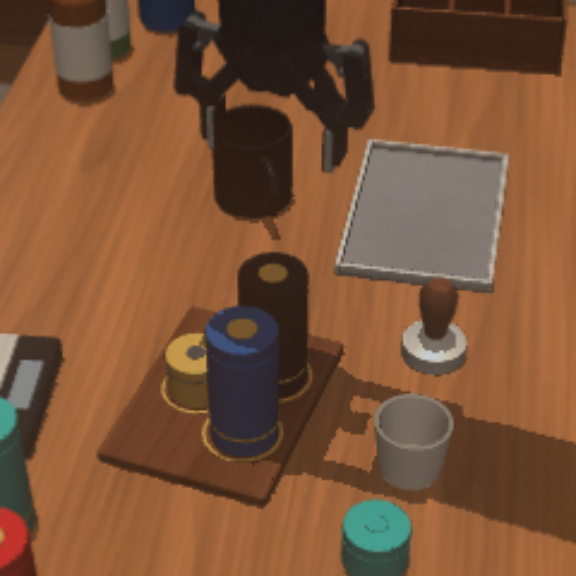

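The side picture shows the open gripper hanging above and behind the stand, the black canister's top at crop (272,272), with no contact. I go down on black.

Emit:
{"method": "step_arm", "body": {
  "plan": [
    {"offset": [-0.3,0.2,1],"rot": [0,0,0],"gripper": 8.5},
    {"offset": [-0.3,0.2,3.5],"rot": [0,0,0],"gripper": 8.5},
    {"offset": [-0.3,0.2,6.5],"rot": [0,0,0],"gripper": 8.5},
    {"offset": [-0.3,0.2,9.5],"rot": [0,0,0],"gripper": 8.5},
    {"offset": [-0.3,0.2,12],"rot": [0,0,0],"gripper": 8.5},
    {"offset": [-0.3,0.2,14],"rot": [0,0,0],"gripper": 8.5},
    {"offset": [-0.3,0.2,15.3],"rot": [0,0,0],"gripper": 8.5},
    {"offset": [-0.3,0.2,15.3],"rot": [0,0,0],"gripper": 8.5},
    {"offset": [-0.3,0.2,15.3],"rot": [0,0,0],"gripper": 8.5}
  ]
}}

```text
time_s: 3.1
eef_pos: [570.4, -8.6, 151.5]
ee_rot: [0.0, 0.776, 0.63, 0.0]
force: [-0.0, 0.0, 0.2]
grip_width: 0.997
grip_force: 0.0
```

```bash
python3 go.py 569 -8 97
```

```text
[ 0.03 -0.15  0.05] [570.4  -8.6 151.5] -11.85 0.05 3.1
```

Emit:
{"method": "step_arm", "body": {
  "plan": [
    {"offset": [0,-0.1,0],"rot": [0,0,0],"gripper": 7.5},
    {"offset": [0,-0.1,0],"rot": [0,0,0],"gripper": 6.8},
    {"offset": [0,-0.1,0],"rot": [0,0,0],"gripper": 6.3},
    {"offset": [0,-0.1,0],"rot": [0,0,0],"gripper": 6.0},
    {"offset": [0,-0.1,0],"rot": [0,0,0],"gripper": 5.7},
    {"offset": [0,-0.1,0],"rot": [0,0,0],"gripper": 5.2},
    {"offset": [0,-0.1,0],"rot": [0,0,0],"gripper": 5.0},
    {"offset": [0,-0.1,0],"rot": [0,0,0],"gripper": 5.0},
    {"offset": [0,-0.1,0],"rot": [0,0,0],"gripper": 5.0}
  ],
  "squeeze": 40
}}

```text
time_s: 4.0
eef_pos: [569.4, -8.5, 151.5]
ee_rot: [0.0, 0.776, 0.63, 0.0]
force: [0.4, 0.4, 4.2]
grip_width: 0.665
grip_force: 42.0
```

```bash
python3 go.py 569 -8 97
```

```text
[ 0.04 -0.05  0.05] [569.4  -8.5 151.5] -11.86 0.06 4.0
```

Gripped at about 57 mm. Next: lift, carry, and lower into the tray.

Emit:
{"method": "step_arm", "body": {
  "plan": [
    {"offset": [0,0,-0.3],"rot": [0,0,0],"gripper": 5.0},
    {"offset": [0,0,-1],"rot": [0,0,0],"gripper": 5.0},
    {"offset": [0,0,-2.5],"rot": [0,0,0],"gripper": 5.0},
    {"offset": [0,0,-4.5],"rot": [0,0,0],"gripper": 5.0},
    {"offset": [0,0,-6.5],"rot": [0,0,0],"gripper": 5.0},
    {"offset": [0,0,-8.5],"rot": [0,0,0],"gripper": 5.0},
    {"offset": [0,0,-10.5],"rot": [0,0,0],"gripper": 5.0},
    {"offset": [0,0,-12],"rot": [0,0,0],"gripper": 5.0},
    {"offset": [-0.7,-0.1,-13],"rot": [0,0,0],"gripper": 5.0},
    {"offset": [-2,-0.3,-13],"rot": [0,0,0],"gripper": 5.0},
    {"offset": [-4,-0.6,-13],"rot": [0,0,0],"gripper": 5.0},
    {"offset": [-6.5,-1,-13],"rot": [0,0,0],"gripper": 5.0}
  ]
}}

```text
time_s: 5.2
eef_pos: [545.1, -71.0, 279.8]
ee_rot: [-0.001, 0.776, 0.63, -0.001]
force: [-0.1, -0.2, -2.6]
grip_width: 0.662
grip_force: 43.4
```

Emit:
{"method": "step_arm", "body": {
  "plan": [
    {"offset": [-2.7,-0.4,0],"rot": [0,0,0],"gripper": 5.0},
    {"offset": [-5.5,-0.8,0],"rot": [0,0,0],"gripper": 5.0},
    {"offset": [-8.5,-1.2,0],"rot": [0,0,0],"gripper": 5.0},
    {"offset": [-11.5,-1.6,0],"rot": [0,0,0],"gripper": 5.0},
    {"offset": [-14.5,-2.1,0],"rot": [0,0,0],"gripper": 5.0},
    {"offset": [-17.5,-2.5,0],"rot": [0,0,0],"gripper": 5.0},
    {"offset": [-20.5,-2.9,0],"rot": [0,0,0],"gripper": 5.0},
    {"offset": [-23,-3.3,0],"rot": [0,0,0],"gripper": 5.0},
    {"offset": [-25.2,-3.6,0],"rot": [0,0,0],"gripper": 5.0},
    {"offset": [-26.7,-3.8,0],"rot": [0,0,0],"gripper": 5.0},
    {"offset": [-27.5,-3.9,0],"rot": [0,0,0],"gripper": 5.0},
    {"offset": [-27.5,-3.9,0],"rot": [0,0,0],"gripper": 5.0}
  ]
}}

```text
time_s: 6.4
eef_pos: [450.8, -331.7, 280.4]
ee_rot: [-0.0, 0.777, 0.63, -0.0]
force: [-0.1, 0.4, -2.8]
grip_width: 0.661
grip_force: 43.4
```

```bash
python3 go.py 451.8 -331.3 89.5
python3 - <<'E'
from h import *
c=cam('side'); cv2.imwrite('pics/s2.png',cv2.resize(c['color'][40:280,220:460,::-1],None,fx=2.4,fy=2.4))
E
```

```text
[ 0.05  0.1  13.69] [ 450.8 -331.7  280.4] -11.92 0.04 6.4
```

View pics/s2.png

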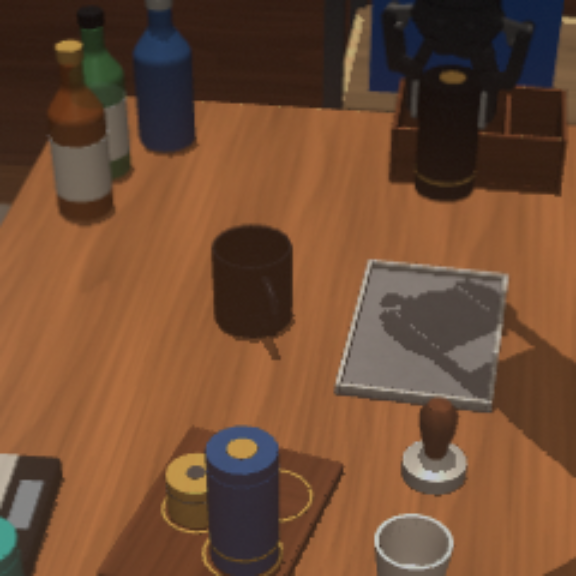

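The black canister hangs upright at crop (447,135), above the tray, and the stand is otherwise undisturbed. Lowering.

Emit:
{"method": "step_arm", "body": {
  "plan": [
    {"offset": [0,0.1,1],"rot": [0,0,0],"gripper": 5.0},
    {"offset": [0,0.1,3],"rot": [0,0,0],"gripper": 5.0},
    {"offset": [0,0.1,5.5],"rot": [0,0,0],"gripper": 5.0},
    {"offset": [0,0.1,8],"rot": [0,0,0],"gripper": 5.0},
    {"offset": [0,0.1,10],"rot": [0,0,0],"gripper": 5.0},
    {"offset": [0,0.1,11.5],"rot": [0,0,0],"gripper": 5.0},
    {"offset": [0,0.1,12.6],"rot": [0,0,0],"gripper": 5.0},
    {"offset": [0,0.1,13.2],"rot": [0,0,0],"gripper": 5.0},
    {"offset": [0,0.1,13.5],"rot": [0,0,0],"gripper": 5.0},
    {"offset": [0,0.1,13.6],"rot": [0,0,0],"gripper": 5.0},
    {"offset": [0,0.1,13.6],"rot": [0,0,0],"gripper": 5.0}
  ]
}}

```text
time_s: 7.55
eef_pos: [452.5, -331.4, 145.3]
ee_rot: [0.0, 0.776, 0.63, 0.0]
force: [0.2, -0.6, -3.3]
grip_width: 0.663
grip_force: 43.4
```

Emit:
{"method": "step_arm", "body": {
  "plan": [
    {"offset": [0,0,0.1],"rot": [0,0,0],"gripper": 5.0},
    {"offset": [0,0,0.15],"rot": [0,0,0],"gripper": 5.0},
    {"offset": [0,0,0.15],"rot": [0,0,0],"gripper": 5.0},
    {"offset": [0,0,0.15],"rot": [0,0,0],"gripper": 5.0}
  ]
}}

```text
time_s: 7.95
eef_pos: [452.3, -331.4, 143.5]
ee_rot: [0.0, 0.776, 0.63, 0.0]
force: [0.3, -0.3, -2.6]
grip_width: 0.667
grip_force: 43.4
```

Emit:
{"method": "step_arm", "body": {
  "plan": [
    {"offset": [0,0,0.05],"rot": [0,0,0],"gripper": 5.0},
    {"offset": [0,0,0.1],"rot": [0,0,0],"gripper": 5.0},
    {"offset": [0,0,0.1],"rot": [0,0,0],"gripper": 5.0}
  ]
}}

```text
time_s: 8.25
eef_pos: [452.4, -331.4, 143.4]
ee_rot: [0.0, 0.776, 0.63, -0.0]
force: [-1.5, 2.3, 7.0]
grip_width: 0.668
grip_force: 44.2
```

Emit:
{"method": "step_arm", "body": {
  "plan": [
    {"offset": [0,0,0],"rot": [0,0,0],"gripper": 6.2},
    {"offset": [0,0,0],"rot": [0,0,0],"gripper": 7.0},
    {"offset": [0,0,0],"rot": [0,0,0],"gripper": 8.0},
    {"offset": [0,0,0],"rot": [0,0,0],"gripper": 8.5},
    {"offset": [0,0,0],"rot": [0,0,0],"gripper": 8.5},
    {"offset": [0,0,-1],"rot": [0,0,0],"gripper": 8.5},
    {"offset": [0,0,-3],"rot": [0,0,0],"gripper": 8.5},
    {"offset": [0,0,-6],"rot": [0,0,0],"gripper": 8.5},
    {"offset": [0,0,-9],"rot": [0,0,0],"gripper": 8.5},
    {"offset": [0,0,-12],"rot": [0,0,0],"gripper": 8.5},
    {"offset": [1,0.2,-14],"rot": [0,0,0],"gripper": 8.5},
    {"offset": [4,0.6,-14.7],"rot": [0,0,0],"gripper": 8.5}
  ]
}}

```text
time_s: 9.45
eef_pos: [466.3, -294.7, 292.4]
ee_rot: [0.002, 0.777, 0.629, 0.0]
force: [0.5, 0.4, -0.4]
grip_width: 0.994
grip_force: 0.0
```

```bash
python3 go.py 582.5 63 236
```

```text
[37.41  3.92  0.15] [ 466.3 -294.7  292.4] -12.02 0.27 9.4
```

Emit:
{"method": "step_arm", "body": {
  "plan": [
    {"offset": [3.5,0.4,0],"rot": [0,0,0],"gripper": 8.5},
    {"offset": [7.5,0.8,0],"rot": [0,0,0],"gripper": 8.5},
    {"offset": [11.5,1.2,0],"rot": [0,0,0],"gripper": 8.5},
    {"offset": [15.5,1.6,0],"rot": [0,0,0],"gripper": 8.5},
    {"offset": [19.5,2,0],"rot": [0,0,0],"gripper": 8.5},
    {"offset": [23.5,2.5,0],"rot": [0,0,0],"gripper": 8.5},
    {"offset": [27.5,2.9,0],"rot": [0,0,0],"gripper": 8.5},
    {"offset": [31.5,3.3,0],"rot": [0,0,0],"gripper": 8.5},
    {"offset": [34.5,3.6,0],"rot": [0,0,0],"gripper": 8.5},
    {"offset": [36.5,3.8,0],"rot": [0,0,0],"gripper": 8.5},
    {"offset": [37.4,3.9,0],"rot": [0,0,0],"gripper": 8.5},
    {"offset": [37.4,3.9,0],"rot": [0,0,0],"gripper": 8.5}
  ]
}}

```text
time_s: 10.65
eef_pos: [581.5, 65.1, 289.7]
ee_rot: [0.0, 0.776, 0.631, 0.0]
force: [0.4, -0.2, 0.6]
grip_width: 0.992
grip_force: 0.0
```

```bash
python3 go.py 582.5 63 97
python3 - <<'E'
from m import *
c=cam('top'); print('black in tray',*disc(c,proj(c,[452,-331.5,119])[0],119,34,6))
print(*disc(c,proj(c,[452,-331.5,119])[0],119,50,6)[:2])
E
```

```text
[-0.19  0.14 13.87] [581.5  65.1 289.7] -11.8 0.02 10.7
black in tray [ 452.60354614 -330.05227661] 29.912471771240234 937 118.64274504453178 [ 452.6858  -330.12457]
[ 452.60354614 -330.05227661] 29.912471771240234
```

Emit:
{"method": "step_arm", "body": {
  "plan": [
    {"offset": [-0.2,0.1,1],"rot": [0,0,0],"gripper": 8.5},
    {"offset": [-0.2,0.1,3],"rot": [0,0,0],"gripper": 8.5},
    {"offset": [-0.2,0.1,6],"rot": [0,0,0],"gripper": 8.5},
    {"offset": [-0.2,0.1,9],"rot": [0,0,0],"gripper": 8.5},
    {"offset": [-0.2,0.1,11.5],"rot": [0,0,0],"gripper": 8.5},
    {"offset": [-0.2,0.1,13.2],"rot": [0,0,0],"gripper": 8.5},
    {"offset": [-0.2,0.1,13.9],"rot": [0,0,0],"gripper": 8.5},
    {"offset": [-0.2,0.1,13.9],"rot": [0,0,0],"gripper": 8.5},
    {"offset": [-0.2,0.1,13.9],"rot": [0,0,0],"gripper": 8.5},
    {"offset": [-0.2,0.1,13.9],"rot": [0,0,0],"gripper": 8.5}
  ]
}}

```text
time_s: 11.7
eef_pos: [582.4, 62.2, 151.4]
ee_rot: [0.001, 0.776, 0.63, 0.001]
force: [-0.5, -0.0, 0.3]
grip_width: 0.992
grip_force: 0.0
```

```bash
python3 go.py 582.5 62.5 97
```

```text
[0.03 0.01 0.04] [582.4  62.2 151.4] -11.88 0.1 11.7
```

Emit:
{"method": "step_arm", "body": {
  "plan": [
    {"offset": [0,0,0],"rot": [0,0,0],"gripper": 7.5},
    {"offset": [0,0,0],"rot": [0,0,0],"gripper": 6.8},
    {"offset": [0,0,0],"rot": [0,0,0],"gripper": 6.3},
    {"offset": [0,0,0],"rot": [0,0,0],"gripper": 6.0},
    {"offset": [0,0,0],"rot": [0,0,0],"gripper": 5.7},
    {"offset": [0,0,0],"rot": [0,0,0],"gripper": 5.2},
    {"offset": [0,0,0],"rot": [0,0,0],"gripper": 5.0},
    {"offset": [0,0,0],"rot": [0,0,0],"gripper": 5.0},
    {"offset": [0,0,0],"rot": [0,0,0],"gripper": 5.0}
  ],
  "squeeze": 40
}}

```text
time_s: 12.6
eef_pos: [582.3, 62.3, 150.8]
ee_rot: [0.0, 0.776, 0.63, 0.0]
force: [2.1, -0.2, 5.0]
grip_width: 0.663
grip_force: 42.3
```

Emit:
{"method": "step_arm", "body": {
  "plan": [
    {"offset": [0,0,-0.3],"rot": [0,0,0],"gripper": 5.0},
    {"offset": [0,0,-1],"rot": [0,0,0],"gripper": 5.0},
    {"offset": [0,0,-2.5],"rot": [0,0,0],"gripper": 5.0},
    {"offset": [0,0,-4.5],"rot": [0,0,0],"gripper": 5.0},
    {"offset": [0,0,-6.5],"rot": [0,0,0],"gripper": 5.0},
    {"offset": [0,0,-8.5],"rot": [0,0,0],"gripper": 5.0},
    {"offset": [0,0,-10.5],"rot": [0,0,0],"gripper": 5.0},
    {"offset": [0,0,-12],"rot": [0,0,0],"gripper": 5.0},
    {"offset": [-0.7,-0.2,-13],"rot": [0,0,0],"gripper": 5.0},
    {"offset": [-2,-0.5,-13],"rot": [0,0,0],"gripper": 5.0},
    {"offset": [-4,-0.9,-13],"rot": [0,0,0],"gripper": 5.0},
    {"offset": [-6.3,-1.3,-13],"rot": [0,0,0],"gripper": 5.0}
  ]
}}

```text
time_s: 13.8
eef_pos: [555.2, 2.4, 279.2]
ee_rot: [-0.001, 0.776, 0.63, -0.001]
force: [0.4, -0.3, -2.7]
grip_width: 0.666
grip_force: 43.3
```

Emit:
{"method": "step_arm", "body": {
  "plan": [
    {"offset": [-2.5,-0.5,0],"rot": [0,0,0],"gripper": 5.0},
    {"offset": [-5,-1,0],"rot": [0,0,0],"gripper": 5.0},
    {"offset": [-7.5,-1.6,0],"rot": [0,0,0],"gripper": 5.0},
    {"offset": [-10,-2.1,0],"rot": [0,0,0],"gripper": 5.0},
    {"offset": [-12.5,-2.6,0],"rot": [0,0,0],"gripper": 5.0},
    {"offset": [-15,-3.1,0],"rot": [0,0,0],"gripper": 5.0},
    {"offset": [-17.5,-3.6,0],"rot": [0,0,0],"gripper": 5.0},
    {"offset": [-20,-4.2,0],"rot": [0,0,0],"gripper": 5.0},
    {"offset": [-22,-4.6,0],"rot": [0,0,0],"gripper": 5.0},
    {"offset": [-23.4,-4.9,0],"rot": [0,0,0],"gripper": 5.0},
    {"offset": [-24,-5,0],"rot": [0,0,0],"gripper": 5.0},
    {"offset": [-24,-5,0],"rot": [0,0,0],"gripper": 5.0}
  ]
}}

```text
time_s: 15.0
eef_pos: [457.7, -221.5, 280.0]
ee_rot: [-0.0, 0.777, 0.63, -0.0]
force: [-0.4, 0.2, -2.7]
grip_width: 0.662
grip_force: 43.3
```

```bash
python3 go.py 458.4 -221.5 89.5
python3 - <<'E'
from h import *
c=cam('side'); cv2.imwrite('pics/s3.png',cv2.resize(c['color'][40:280,220:460,::-1],None,fx=2.4,fy=2.4))
E
```

```text
[1.000e-02 8.000e-02 1.365e+01] [ 457.7 -221.5  280. ] -11.92 0.04 15.0
```

View pics/s3.png

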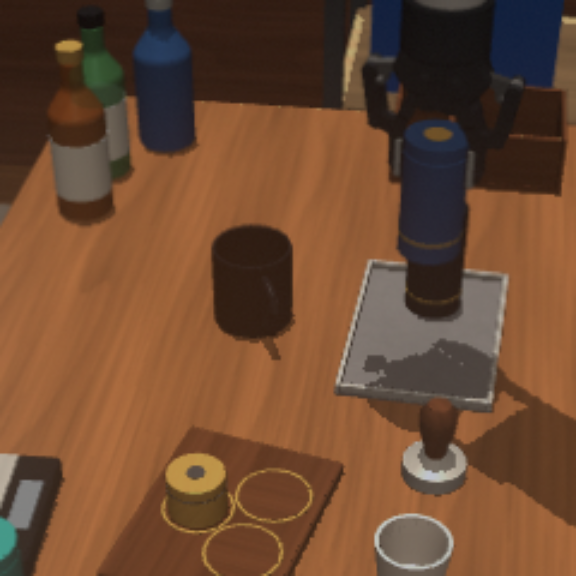

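Black stands upright in the tray (crop (435,290)). Blue is held upright above its nearer half, and both front rings are free. Lowering blue.

Emit:
{"method": "step_arm", "body": {
  "plan": [
    {"offset": [0,0.1,1],"rot": [0,0,0],"gripper": 5.0},
    {"offset": [0,0.1,3],"rot": [0,0,0],"gripper": 5.0},
    {"offset": [0,0.1,5.5],"rot": [0,0,0],"gripper": 5.0},
    {"offset": [0,0.1,8],"rot": [0,0,0],"gripper": 5.0},
    {"offset": [0,0.1,10],"rot": [0,0,0],"gripper": 5.0},
    {"offset": [0,0.1,11.5],"rot": [0,0,0],"gripper": 5.0},
    {"offset": [0,0.1,12.6],"rot": [0,0,0],"gripper": 5.0},
    {"offset": [0,0.1,13.3],"rot": [0,0,0],"gripper": 5.0},
    {"offset": [0,0.1,13.6],"rot": [0,0,0],"gripper": 5.0},
    {"offset": [0,0.1,13.7],"rot": [0,0,0],"gripper": 5.0},
    {"offset": [0,0.1,13.7],"rot": [0,0,0],"gripper": 5.0},
    {"offset": [0,0.1,13.7],"rot": [0,0,0],"gripper": 5.0}
  ]
}}

```text
time_s: 16.25
eef_pos: [459.2, -221.5, 143.9]
ee_rot: [0.0, 0.776, 0.63, 0.0]
force: [-0.1, -0.8, -3.6]
grip_width: 0.666
grip_force: 43.3
```

Emit:
{"method": "step_arm", "body": {
  "plan": [
    {"offset": [0,0,0.03],"rot": [0,0,0],"gripper": 5.0},
    {"offset": [0,0,0.06],"rot": [0,0,0],"gripper": 5.0},
    {"offset": [0,0,0.06],"rot": [0,0,0],"gripper": 5.0}
  ]
}}

```text
time_s: 16.55
eef_pos: [459.0, -221.4, 142.9]
ee_rot: [0.0, 0.776, 0.63, 0.0]
force: [0.0, 0.1, -3.6]
grip_width: 0.668
grip_force: 43.3
```

Emit:
{"method": "step_arm", "body": {
  "plan": [
    {"offset": [0,0,0.04],"rot": [0,0,0],"gripper": 5.0},
    {"offset": [0,0,0.08],"rot": [0,0,0],"gripper": 5.0},
    {"offset": [0,0,0.08],"rot": [0,0,0],"gripper": 5.0}
  ]
}}

```text
time_s: 16.85
eef_pos: [459.1, -221.5, 142.7]
ee_rot: [0.0, 0.776, 0.63, -0.0]
force: [-2.7, 0.3, 6.6]
grip_width: 0.666
grip_force: 43.7
```

Emit:
{"method": "step_arm", "body": {
  "plan": [
    {"offset": [0,0,0],"rot": [0,0,0],"gripper": 6.2},
    {"offset": [0,0,0],"rot": [0,0,0],"gripper": 7.0},
    {"offset": [0,0,0],"rot": [0,0,0],"gripper": 8.0},
    {"offset": [0,0,0],"rot": [0,0,0],"gripper": 8.5},
    {"offset": [0,0,0],"rot": [0,0,0],"gripper": 8.5},
    {"offset": [0,0,-1],"rot": [0,0,0],"gripper": 8.5},
    {"offset": [0,0,-3],"rot": [0,0,0],"gripper": 8.5},
    {"offset": [0,0,-6],"rot": [0,0,0],"gripper": 8.5},
    {"offset": [0,0,-9],"rot": [0,0,0],"gripper": 8.5},
    {"offset": [0,0,-11.5],"rot": [0,0,0],"gripper": 8.5},
    {"offset": [1.3,0.6,-12.7],"rot": [0,0,0],"gripper": 8.5},
    {"offset": [4,1.8,-13],"rot": [0,0,0],"gripper": 8.5}
  ]
}}

```text
time_s: 18.05
eef_pos: [485.0, -186.7, 274.6]
ee_rot: [0.002, 0.777, 0.629, 0.0]
force: [0.4, -0.0, 0.2]
grip_width: 1.0
grip_force: 0.0
```

Emit:
{"method": "step_arm", "body": {
  "plan": [
    {"offset": [3,1.3,0],"rot": [0,0,0],"gripper": 8.5},
    {"offset": [6.5,2.9,0],"rot": [0,0,0],"gripper": 8.5},
    {"offset": [10,4.5,0],"rot": [0,0,0],"gripper": 8.5},
    {"offset": [13.5,6,0],"rot": [0,0,0],"gripper": 8.5},
    {"offset": [17,7.6,0],"rot": [0,0,0],"gripper": 8.5},
    {"offset": [20,8.9,1],"rot": [0,0,0],"gripper": 8.5},
    {"offset": [22,9.8,2.5],"rot": [0,0,0],"gripper": 8.5},
    {"offset": [22.9,10.2,4.5],"rot": [0,0,0],"gripper": 8.5},
    {"offset": [22.9,10.2,6],"rot": [0,0,0],"gripper": 8.5},
    {"offset": [22.9,10.2,6],"rot": [0,0,0],"gripper": 8.5},
    {"offset": [22.9,10.2,6],"rot": [0,0,0],"gripper": 8.5}
  ]
}}

```text
time_s: 19.15
eef_pos: [631.9, 17.1, 213.0]
ee_rot: [0.0, 0.776, 0.63, 0.0]
force: [-0.1, -0.1, 0.8]
grip_width: 0.993
grip_force: 0.0
```

```bash
python3 go.py 631.3 17 38
python3 - <<'E'
from m import *
c=cam('top'); print('blue in tray',*disc(c,proj(c,[459,-221.5,119])[0],119,34,6)); print('black',*disc(c,proj(c,[452,-331.5,119])[0],119,34,6))
s=cam('side'); cv2.imwrite('pics/s4.png',cv2.resize(s['color'][70:310,220:460,::-1],None,fx=2.4,fy=2.4))
E
```

```text
[-0.02 -0.07 12.1 ] [631.9  17.1 213. ] -11.87 0.05 19.1
blue in tray [ 460.0194397  -219.71931458] 28.877975463867188 893 118.65849635210476 [ 459.91916 -219.8738 ]
black [ 453.43441772 -329.92733765] 29.940279006958008 937 118.69537460063643 [ 452.68103 -330.06793]
```

View pics/s4.png

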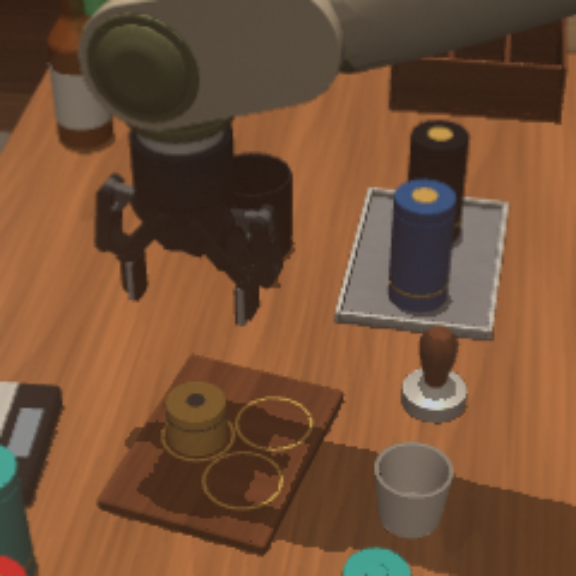

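Both canisters stand upright in the tray. The gripper hangs over the brass tin (crop (195,420)). Down and grip.

Emit:
{"method": "step_arm", "body": {
  "plan": [
    {"offset": [0,0,1],"rot": [0,0,0],"gripper": 8.5},
    {"offset": [0,-0.1,3],"rot": [0,0,0],"gripper": 8.5},
    {"offset": [0,-0.1,5.5],"rot": [0,0,0],"gripper": 8.5},
    {"offset": [0,-0.1,8],"rot": [0,0,0],"gripper": 8.5},
    {"offset": [0,-0.1,10],"rot": [0,0,0],"gripper": 8.5},
    {"offset": [0,-0.1,11.3],"rot": [0,0,0],"gripper": 8.5},
    {"offset": [0,-0.1,11.9],"rot": [0,0,0],"gripper": 8.5},
    {"offset": [0,-0.1,12],"rot": [0,0,0],"gripper": 8.5},
    {"offset": [0,-0.1,12],"rot": [0,0,0],"gripper": 8.5},
    {"offset": [0,-0.1,12],"rot": [0,0,0],"gripper": 7.8}
  ]
}}

```text
time_s: 20.25
eef_pos: [631.2, 17.4, 93.0]
ee_rot: [0.001, 0.776, 0.63, 0.001]
force: [-0.4, 0.6, 0.2]
grip_width: 0.913
grip_force: 0.0
```

Emit:
{"method": "step_arm", "body": {
  "plan": [
    {"offset": [0,0,0],"rot": [0,0,0],"gripper": 7.0},
    {"offset": [0,0,0],"rot": [0,0,0],"gripper": 6.3},
    {"offset": [0,0,0],"rot": [0,0,0],"gripper": 5.8},
    {"offset": [0,0,0],"rot": [0,0,0],"gripper": 5.4},
    {"offset": [0,0,0],"rot": [0,0,0],"gripper": 5.0},
    {"offset": [0,0,0],"rot": [0,0,0],"gripper": 4.5},
    {"offset": [0,0,0],"rot": [0,0,0],"gripper": 4.3},
    {"offset": [0,0,0],"rot": [0,0,0],"gripper": 4.3},
    {"offset": [0,0,0],"rot": [0,0,0],"gripper": 4.3}
  ],
  "squeeze": 40
}}

```text
time_s: 21.15
eef_pos: [631.1, 17.4, 92.5]
ee_rot: [0.0, 0.776, 0.63, 0.0]
force: [-1.3, -0.2, 5.3]
grip_width: 0.595
grip_force: 40.9
```

```bash
python3 go.py 590.7 294.2 32
```

```text
[26.26 -9.64  0.65] [631.1  17.4  92.5] -11.87 0.06 21.1
```

Emit:
{"method": "step_arm", "body": {
  "plan": [
    {"offset": [0,0,-0.3],"rot": [0,0,0],"gripper": 4.3},
    {"offset": [0,0,-1],"rot": [0,0,0],"gripper": 4.3},
    {"offset": [0,0,-2.5],"rot": [0,0,0],"gripper": 4.3},
    {"offset": [0,0,-4.5],"rot": [0,0,0],"gripper": 4.3},
    {"offset": [0,0,-6.5],"rot": [0,0,0],"gripper": 4.3},
    {"offset": [0,0,-8.3],"rot": [0,0,0],"gripper": 4.3},
    {"offset": [0.8,-0.3,-9.5],"rot": [0,0,0],"gripper": 4.3},
    {"offset": [2.3,-0.8,-10],"rot": [0,0,0],"gripper": 4.3},
    {"offset": [4.5,-1.6,-10],"rot": [0,0,0],"gripper": 4.3},
    {"offset": [7,-2.6,-10],"rot": [0,0,0],"gripper": 4.3}
  ]
}}

```text
time_s: 22.15
eef_pos: [619.2, 92.9, 191.7]
ee_rot: [-0.0, 0.776, 0.63, -0.0]
force: [0.8, 0.0, -1.6]
grip_width: 0.59
grip_force: 41.9
```

Emit:
{"method": "step_arm", "body": {
  "plan": [
    {"offset": [2.5,-0.9,0],"rot": [0,0,0],"gripper": 4.3},
    {"offset": [5,-1.8,0],"rot": [0,0,0],"gripper": 4.3},
    {"offset": [7.5,-2.7,0],"rot": [0,0,0],"gripper": 4.3},
    {"offset": [10,-3.6,0],"rot": [0,0,0],"gripper": 4.3},
    {"offset": [12.5,-4.5,0],"rot": [0,0,0],"gripper": 4.3},
    {"offset": [15,-5.4,0],"rot": [0,0,0],"gripper": 4.3},
    {"offset": [17,-6.2,0],"rot": [0,0,0],"gripper": 4.3},
    {"offset": [18.5,-6.7,0],"rot": [0,0,0],"gripper": 4.3},
    {"offset": [19.4,-7.1,0],"rot": [0,0,0],"gripper": 4.3},
    {"offset": [19.4,-7.1,0],"rot": [0,0,0],"gripper": 4.3},
    {"offset": [19.4,-7.1,0],"rot": [0,0,0],"gripper": 4.3}
  ]
}}

```text
time_s: 23.25
eef_pos: [590.2, 295.3, 191.9]
ee_rot: [0.0, 0.776, 0.63, -0.0]
force: [-0.6, -0.0, -2.2]
grip_width: 0.596
grip_force: 41.9
```

```bash
python3 go.py 590.7 295 32.5
python3 - <<'E'
from h import *
s=cam('side'); cv2.imwrite('pics/s5.png',cv2.resize(s['color'][180:480,150:450,::-1],None,fx=2,fy=2))
t=cam('top') # rear ring: yellow pixels near ring
hsv=cv2.cvtColor(t['color'],cv2.COLOR_RGB2HSV); u,v=proj(t,[631,16,12])[0]
m=((hsv[:,:,0]>18)&(hsv[:,:,0]<40)&(hsv[:,:,1]>70)&(hsv[:,:,2]>90)).astype(np.uint8)
for n,p in (('rear',(631,16)),('blue',(583,63)),('black',(569,-9))):
    yy,xx=np.nonzero(m); q=onplane(t,np.c_[xx,yy],12)[:,:2]; q=q[np.hypot(*(q-p).T)<37]; q=q[np.hypot(*(q-p).T)>26].astype(np.float32)
    print(n,len(q),cv2.minEnclosingCircle(q),cv2.fitEllipse(q))
E
```

```text
[-1.000e-02  6.000e-02  1.054e+01] [590.2 295.3 191.9] -11.88 0.02 23.2
rear 230 ((628.7564086914062, 16.408615112304688), 35.316402435302734) ((630.2412719726562, 15.951150894165039), (62.2156867980957, 64.77409362792969), 77.69309997558594)
blue 217 ((585.0230712890625, 63.27043914794922), 34.9083137512207) ((584.765380859375, 63.5028076171875), (65.02871704101562, 65.88257598876953), 11.340746879577637)
black 226 ((570.4710083007812, -8.580219268798828), 35.29449462890625) ((569.46484375, -8.76298999786377), (65.03243255615234, 65.92620849609375), 100.5543441772461)
```

View pics/s5.png

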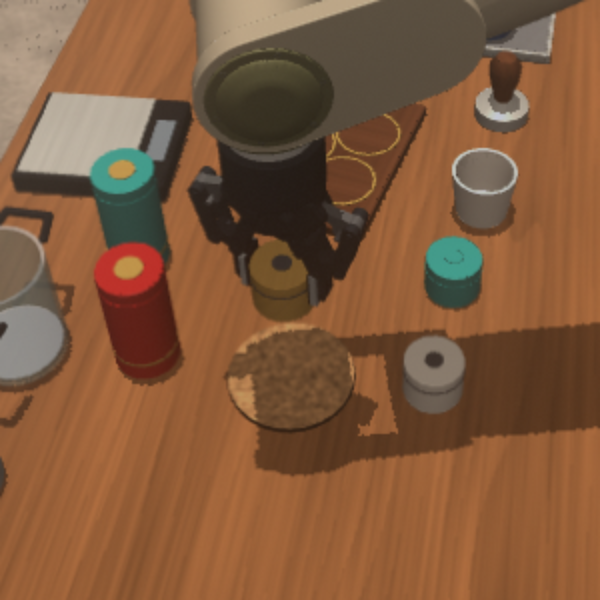

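The tin is held upright over the coaster, clear of the red canister and the white jar (435,372). Lowering.

Emit:
{"method": "step_arm", "body": {
  "plan": [
    {"offset": [0,0.05,1],"rot": [0,0,0],"gripper": 4.3},
    {"offset": [0,0.05,3],"rot": [0,0,0],"gripper": 4.3},
    {"offset": [0,0.05,5],"rot": [0,0,0],"gripper": 4.3},
    {"offset": [0,0.05,7],"rot": [0,0,0],"gripper": 4.3},
    {"offset": [0,0.05,8.5],"rot": [0,0,0],"gripper": 4.3},
    {"offset": [0,0.05,9.6],"rot": [0,0,0],"gripper": 4.3},
    {"offset": [0,0.05,10.2],"rot": [0,0,0],"gripper": 4.3},
    {"offset": [0,0.05,10.4],"rot": [0,0,0],"gripper": 4.3},
    {"offset": [0,0.05,10.5],"rot": [0,0,0],"gripper": 4.3},
    {"offset": [0,0.05,10.5],"rot": [0,0,0],"gripper": 4.3},
    {"offset": [0,0.05,10.5],"rot": [0,0,0],"gripper": 4.3}
  ]
}}

```text
time_s: 24.45
eef_pos: [590.9, 295.7, 87.6]
ee_rot: [0.0, 0.776, 0.63, 0.0]
force: [-0.3, -0.2, -1.9]
grip_width: 0.592
grip_force: 41.9
```

Emit:
{"method": "step_arm", "body": {
  "plan": [
    {"offset": [0,0,0.05],"rot": [0,0,0],"gripper": 4.3},
    {"offset": [0,0,0.1],"rot": [0,0,0],"gripper": 4.3},
    {"offset": [0,0,0.1],"rot": [0,0,0],"gripper": 4.3}
  ]
}}

```text
time_s: 24.75
eef_pos: [590.7, 295.7, 86.5]
ee_rot: [0.0, 0.776, 0.63, 0.0]
force: [-1.2, -0.0, 4.5]
grip_width: 0.598
grip_force: 42.3
```

Emit:
{"method": "step_arm", "body": {
  "plan": [
    {"offset": [0,0,0],"rot": [0,0,0],"gripper": 5.5},
    {"offset": [0,0,0],"rot": [0,0,0],"gripper": 6.3},
    {"offset": [0,0,0],"rot": [0,0,0],"gripper": 7.3},
    {"offset": [0,0,0],"rot": [0,0,0],"gripper": 8.3},
    {"offset": [0,0,0],"rot": [0,0,0],"gripper": 8.5},
    {"offset": [0,0,-1],"rot": [0,0,0],"gripper": 8.5},
    {"offset": [0,0,-3],"rot": [0,0,0],"gripper": 8.5},
    {"offset": [0,0,-5.5],"rot": [0,0,0],"gripper": 8.5},
    {"offset": [0,0,-8],"rot": [0,0,0],"gripper": 8.5},
    {"offset": [0,0,-10],"rot": [0,0,0],"gripper": 8.5},
    {"offset": [-0.3,-1,-11],"rot": [0,0,0],"gripper": 8.5},
    {"offset": [-0.8,-3,-11],"rot": [0,0,0],"gripper": 8.5}
  ]
}}

```text
time_s: 25.95
eef_pos: [560.4, 293.9, 198.5]
ee_rot: [0.001, 0.777, 0.63, 0.002]
force: [0.8, 0.6, -0.5]
grip_width: 0.996
grip_force: 0.0
```

Emit:
{"method": "step_arm", "body": {
  "plan": [
    {"offset": [-0.7,-2.5,0],"rot": [0,0,0],"gripper": 8.5},
    {"offset": [-1.5,-5.5,0],"rot": [0,0,0],"gripper": 8.5},
    {"offset": [-2.2,-7.8,0],"rot": [0,0,0],"gripper": 8.5},
    {"offset": [-2.5,-8.8,0],"rot": [0,0,0],"gripper": 8.5},
    {"offset": [-2.5,-8.8,0],"rot": [0,0,0],"gripper": 8.5},
    {"offset": [-2.5,-8.8,0],"rot": [0,0,0],"gripper": 8.5}
  ]
}}

```text
time_s: 26.55
eef_pos: [469.3, 287.6, 196.5]
ee_rot: [0.0, 0.776, 0.63, 0.001]
force: [0.9, -0.2, 0.8]
grip_width: 0.994
grip_force: 0.0
```

```bash
python3 go.py 468.8 287.8 26
python3 - <<'E'
from m import *
for n,r in (('top',32),('side',28)):
    c=cam(n); p=proj(c,[590.7,295.7,48])[0]
    print(n,'brass',*disc(c,p,48,32,5)); p=proj(c,[469,288,42])[0]; print('white',*disc(c,p,42,32,5))
    hsv=cv2.cvtColor(c['color'],cv2.COLOR_RGB2HSV); print(hsv[int(p[1]),int(p[0])])
    cv2.imwrite(f'pics/{n}6.png',cv2.resize(c['color'][180:330,90:310,::-1] if n=='top' else c['color'][260:430,220:440,::-1],None,fx=3,fy=3))
E
```

```text
[-0.   -0.07 11.65] [469.3 287.6 196.5] -11.88 0.08 26.6
top brass [589.94262695 294.32824707] 26.03175926208496 603 47.608386470690185 [590.04065 294.52963]
white [469.09591675 286.68875122] 26.062475204467773 616 41.41821966927478 [468.7079  287.04034]
[15 11 45]
side brass [591.04754639 297.77804565] 27.17034912109375 627 47.686096161841064 [590.2564 297.1792]
white [468.10971069 289.17642212] 26.521160125732422 643 42.323227022278616 [468.19162 289.4255 ]
[12 81 63]
```

View pics/top6.png

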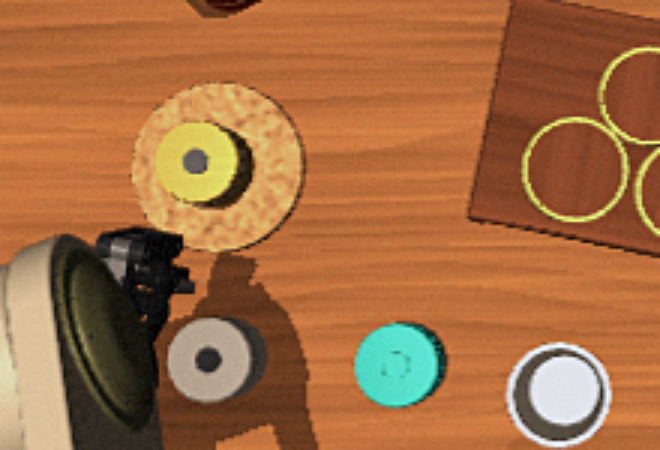

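The brass tin's top is at crop (196,162) and the coaster's centre at (218,166). With parallax removed they coincide within 1 mm. The white jar is at (208,360). Down on it.

Emit:
{"method": "step_arm", "body": {
  "plan": [
    {"offset": [0,0,1],"rot": [0,0,0],"gripper": 8.5},
    {"offset": [0,-0.05,3],"rot": [0,0,0],"gripper": 8.5},
    {"offset": [0,-0.05,5.5],"rot": [0,0,0],"gripper": 8.5},
    {"offset": [0,-0.05,8],"rot": [0,0,0],"gripper": 8.5},
    {"offset": [0,-0.05,10],"rot": [0,0,0],"gripper": 8.5},
    {"offset": [0,-0.05,11.2],"rot": [0,0,0],"gripper": 8.5},
    {"offset": [0,-0.05,11.6],"rot": [0,0,0],"gripper": 8.5},
    {"offset": [0,-0.05,11.6],"rot": [0,0,0],"gripper": 8.5},
    {"offset": [0,-0.05,11.6],"rot": [0,0,0],"gripper": 7.5},
    {"offset": [0,-0.05,11.6],"rot": [0,0,0],"gripper": 6.6},
    {"offset": [0,-0.05,11.6],"rot": [0,0,0],"gripper": 6},
    {"offset": [0,-0.05,11.6],"rot": [0,0,0],"gripper": 5.5}
  ]
}}

```text
time_s: 27.85
eef_pos: [468.0, 287.7, 80.4]
ee_rot: [0.0, 0.776, 0.63, 0.0]
force: [-0.3, -0.4, -0.1]
grip_width: 0.642
grip_force: 0.0
```

Emit:
{"method": "step_arm", "body": {
  "plan": [
    {"offset": [0,0,0],"rot": [0,0,0],"gripper": 5.2},
    {"offset": [0,0,0],"rot": [0,0,0],"gripper": 4.8},
    {"offset": [0,0,0],"rot": [0,0,0],"gripper": 4.3},
    {"offset": [0,0,0],"rot": [0,0,0],"gripper": 4.3},
    {"offset": [0,0,0],"rot": [0,0,0],"gripper": 4.3}
  ],
  "squeeze": 40
}}

```text
time_s: 28.35
eef_pos: [468.1, 287.7, 80.7]
ee_rot: [0.0, 0.776, 0.63, 0.0]
force: [-1.4, -1.3, 7.0]
grip_width: 0.601
grip_force: 41.4
```

```bash
python3 go.py 630.4 16.3 38
```

```text
[-23.23  21.46  -1.12] [468.1 287.7  80.7] -11.86 0.05 28.4
```

Emit:
{"method": "step_arm", "body": {
  "plan": [
    {"offset": [0,0,-0.3],"rot": [0,0,0],"gripper": 4.3},
    {"offset": [0,0,-1],"rot": [0,0,0],"gripper": 4.3},
    {"offset": [0,0,-2.5],"rot": [0,0,0],"gripper": 4.3},
    {"offset": [0,0,-4.5],"rot": [0,0,0],"gripper": 4.3},
    {"offset": [0,0,-6.5],"rot": [0,0,0],"gripper": 4.3},
    {"offset": [0,0,-8.5],"rot": [0,0,0],"gripper": 4.3},
    {"offset": [-0.4,0.4,-10.3],"rot": [0,0,0],"gripper": 4.3},
    {"offset": [-1.5,1.4,-11.5],"rot": [0,0,0],"gripper": 4.3},
    {"offset": [-3.2,3,-12],"rot": [0,0,0],"gripper": 4.3},
    {"offset": [-5.2,4.8,-12],"rot": [0,0,0],"gripper": 4.3}
  ]
}}

```text
time_s: 29.35
eef_pos: [504.8, 225.9, 200.9]
ee_rot: [0.0, 0.776, 0.631, 0.001]
force: [0.6, -0.1, -1.7]
grip_width: 0.593
grip_force: 42.1
```

Emit:
{"method": "step_arm", "body": {
  "plan": [
    {"offset": [-2,1.9,0],"rot": [0,0,0],"gripper": 4.3},
    {"offset": [-4,3.7,0],"rot": [0,0,0],"gripper": 4.3},
    {"offset": [-6,5.5,0],"rot": [0,0,0],"gripper": 4.3},
    {"offset": [-8,7.4,0],"rot": [0,0,0],"gripper": 4.3},
    {"offset": [-10,9.2,0],"rot": [0,0,0],"gripper": 4.3},
    {"offset": [-12,11.1,0],"rot": [0,0,0],"gripper": 4.3},
    {"offset": [-14,13,0],"rot": [0,0,0],"gripper": 4.3},
    {"offset": [-15.8,14.6,0],"rot": [0,0,0],"gripper": 4.3},
    {"offset": [-17.2,15.9,0],"rot": [0,0,0],"gripper": 4.3},
    {"offset": [-18,16.7,0],"rot": [0,0,0],"gripper": 4.3},
    {"offset": [-18,16.7,0],"rot": [0,0,0],"gripper": 4.3},
    {"offset": [-18,16.7,0],"rot": [0,0,0],"gripper": 4.3}
  ]
}}

```text
time_s: 30.55
eef_pos: [630.3, 16.7, 199.8]
ee_rot: [-0.0, 0.776, 0.63, -0.0]
force: [-1.3, -0.2, -1.8]
grip_width: 0.592
grip_force: 42.1
```

```bash
python3 go.py 630.4 16.3 38.7
```

```text
[-0.04  0.03 10.71] [630.3  16.7 199.8] -11.86 0.05 30.6
```

Emit:
{"method": "step_arm", "body": {
  "plan": [
    {"offset": [0,0.05,1],"rot": [0,0,0],"gripper": 4.3},
    {"offset": [0,0,3],"rot": [0,0,0],"gripper": 4.3},
    {"offset": [0,0,5],"rot": [0,0,0],"gripper": 4.3},
    {"offset": [0,0,7],"rot": [0,0,0],"gripper": 4.3},
    {"offset": [0,0,8.6],"rot": [0,0,0],"gripper": 4.3},
    {"offset": [0,0,9.7],"rot": [0,0,0],"gripper": 4.3},
    {"offset": [0,0,10.3],"rot": [0,0,0],"gripper": 4.3},
    {"offset": [0,0,10.6],"rot": [0,0,0],"gripper": 4.3},
    {"offset": [0,0,10.65],"rot": [0,0,0],"gripper": 4.3},
    {"offset": [0,0,10.7],"rot": [0,0,0],"gripper": 4.3},
    {"offset": [0,0,10.7],"rot": [0,0,0],"gripper": 4.3}
  ]
}}

```text
time_s: 31.65
eef_pos: [630.8, 16.4, 93.5]
ee_rot: [0.0, 0.776, 0.63, 0.0]
force: [-0.1, 0.7, -1.7]
grip_width: 0.598
grip_force: 42.1
```

Emit:
{"method": "step_arm", "body": {
  "plan": [
    {"offset": [0,0,0.05],"rot": [0,0,0],"gripper": 4.3},
    {"offset": [0,0,0.07],"rot": [0,0,0],"gripper": 4.3},
    {"offset": [0,0,0.07],"rot": [0,0,0],"gripper": 4.3}
  ]
}}

```text
time_s: 31.95
eef_pos: [630.7, 16.4, 92.7]
ee_rot: [0.0, 0.776, 0.63, 0.0]
force: [-0.2, 0.4, 2.1]
grip_width: 0.602
grip_force: 42.3
```

Emit:
{"method": "step_arm", "body": {
  "plan": [
    {"offset": [0,0,0],"rot": [0,0,0],"gripper": 5.5},
    {"offset": [0,0,0],"rot": [0,0,0],"gripper": 6.3},
    {"offset": [0,0,0],"rot": [0,0,0],"gripper": 7.3},
    {"offset": [0,0,0],"rot": [0,0,0],"gripper": 8.3},
    {"offset": [0,0,0],"rot": [0,0,0],"gripper": 8.5},
    {"offset": [0,0,-1],"rot": [0,0,0],"gripper": 8.5},
    {"offset": [0,0,-3],"rot": [0,0,0],"gripper": 8.5},
    {"offset": [0,0,-6],"rot": [0,0,0],"gripper": 8.5},
    {"offset": [0,0,-9],"rot": [0,0,0],"gripper": 8.5},
    {"offset": [0,0,-12],"rot": [0,0,0],"gripper": 8.5},
    {"offset": [-1.3,-0.6,-14.5],"rot": [0,0,0],"gripper": 8.5},
    {"offset": [-4,-1.8,-16],"rot": [0,0,0],"gripper": 8.5}
  ]
}}

```text
time_s: 33.15
eef_pos: [605.1, -18.3, 255.2]
ee_rot: [0.001, 0.776, 0.631, 0.001]
force: [0.8, -0.6, -0.1]
grip_width: 0.996
grip_force: 0.0
```

Emit:
{"method": "step_arm", "body": {
  "plan": [
    {"offset": [-3,-1.3,0],"rot": [0,0,0],"gripper": 8.5},
    {"offset": [-6.5,-2.9,0],"rot": [0,0,0],"gripper": 8.5},
    {"offset": [-10,-4.5,0],"rot": [0,0,0],"gripper": 8.5},
    {"offset": [-13.5,-6,0],"rot": [0,0,0],"gripper": 8.5},
    {"offset": [-17,-7.6,0],"rot": [0,0,0],"gripper": 8.5},
    {"offset": [-20,-8.9,0],"rot": [0,0,0],"gripper": 8.5},
    {"offset": [-22,-9.8,0],"rot": [0,0,0],"gripper": 8.5},
    {"offset": [-22.8,-10.1,0],"rot": [0,0,0],"gripper": 8.5},
    {"offset": [-22.8,-10.1,0],"rot": [0,0,0],"gripper": 8.5},
    {"offset": [-22.8,-10.1,0],"rot": [0,0,0],"gripper": 8.5}
  ]
}}

```text
time_s: 34.15
eef_pos: [459.5, -220.7, 252.5]
ee_rot: [0.0, 0.776, 0.63, 0.0]
force: [0.8, -0.7, 0.3]
grip_width: 0.992
grip_force: 0.0
```

```bash
python3 go.py 459.1 -221.5 88.7
python3 - <<'E'
from m import *
c=cam('top'); p=proj(c,[630.5,16.4,54])[0]; print('white',*disc(c,p,54,32,5))
hsv=cv2.cvtColor(c['color'],cv2.COLOR_RGB2HSV)
m=((hsv[:,:,0]>18)&(hsv[:,:,0]<40)&(hsv[:,:,1]>70)&(hsv[:,:,2]>90)); yy,xx=np.nonzero(m); q=onplane(c,np.c_[xx,yy],12)[:,:2]
for p in ((630.5,16.3),(584,63),(569.5,-8.8)):
    k=np.hypot(*(q-p).T); z=q[(k<37)&(k>29)].astype(np.float32); print(len(z),cv2.fitEllipse(z))
s=cam('side'); cv2.imwrite('pics/s7.png',cv2.resize(s['color'][70:430,140:460,::-1],None,fx=1.6,fy=1.6))
E
```

```text
[-0.08 -0.03 10.98] [ 459.5 -220.7  252.5] -11.83 0.02 34.1
white [629.6585083  15.8092308] 25.86826515197754 594 53.61056734542747 [629.6464    16.018045]
188 ((630.1304321289062, 16.24903678894043), (62.791107177734375, 66.22537231445312), 78.79979705810547)
219 ((584.8169555664062, 63.46406936645508), (65.04972076416016, 66.08335876464844), 26.437387466430664)
227 ((569.5436401367188, -8.722610473632812), (65.02857208251953, 66.25178527832031), 106.10377502441406)
```

View pics/s7.png

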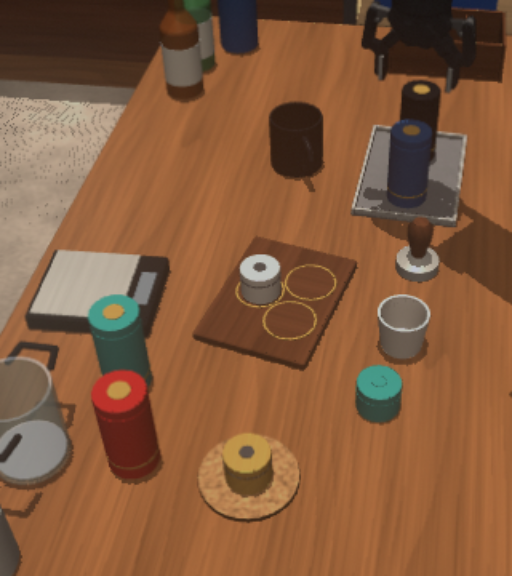

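White is centred on the rear ring (crop (260,280), within 1 mm), brass is on the coaster, and both canisters are in the tray. Now I bring blue back.

Emit:
{"method": "step_arm", "body": {
  "plan": [
    {"offset": [-0.1,0,1],"rot": [0,0,0],"gripper": 8.5},
    {"offset": [-0.1,0,3],"rot": [0,0,0],"gripper": 8.5},
    {"offset": [-0.1,0,5.5],"rot": [0,0,0],"gripper": 8.5},
    {"offset": [-0.1,0,8],"rot": [0,0,0],"gripper": 8.5},
    {"offset": [-0.1,0,9.8],"rot": [0,0,0],"gripper": 8.5},
    {"offset": [-0.1,0,10.8],"rot": [0,0,0],"gripper": 8.5},
    {"offset": [-0.1,0,10.95],"rot": [0,0,0],"gripper": 8.5},
    {"offset": [-0.1,0,10.95],"rot": [0,0,0],"gripper": 8.5},
    {"offset": [-0.1,0,10.95],"rot": [0,0,0],"gripper": 8.5}
  ]
}}

```text
time_s: 35.15
eef_pos: [459.2, -222.5, 143.6]
ee_rot: [0.001, 0.776, 0.63, 0.0]
force: [-0.3, -0.6, 0.0]
grip_width: 0.992
grip_force: 0.0
```

Emit:
{"method": "step_arm", "body": {
  "plan": [
    {"offset": [0,0,0],"rot": [0,0,0],"gripper": 7.5},
    {"offset": [0,0,0],"rot": [0,0,0],"gripper": 6.8},
    {"offset": [0,0,0],"rot": [0,0,0],"gripper": 6.3},
    {"offset": [0,0,0],"rot": [0,0,0],"gripper": 6.0},
    {"offset": [0,0,0],"rot": [0,0,0],"gripper": 5.7},
    {"offset": [0,0,0],"rot": [0,0,0],"gripper": 5.2},
    {"offset": [0,0,0],"rot": [0,0,0],"gripper": 5.0},
    {"offset": [0,0,0],"rot": [0,0,0],"gripper": 5.0},
    {"offset": [0,0,0],"rot": [0,0,0],"gripper": 5.0}
  ],
  "squeeze": 40
}}

```text
time_s: 36.05
eef_pos: [459.0, -222.5, 143.2]
ee_rot: [0.0, 0.776, 0.63, 0.0]
force: [1.3, 0.0, 4.5]
grip_width: 0.665
grip_force: 42.1
```

```bash
python3 go.py 582.3 62.3 97
```

```text
[30.4   6.21 -0.79] [ 459.  -222.5  143.2] -11.87 0.06 36.0
```

Emit:
{"method": "step_arm", "body": {
  "plan": [
    {"offset": [0,0,-0.3],"rot": [0,0,0],"gripper": 5.0},
    {"offset": [0,0,-1],"rot": [0,0,0],"gripper": 5.0},
    {"offset": [0,0,-2.5],"rot": [0,0,0],"gripper": 5.0},
    {"offset": [0,0,-4.5],"rot": [0,0,0],"gripper": 5.0},
    {"offset": [0,0,-6.5],"rot": [0,0,0],"gripper": 5.0},
    {"offset": [0,0,-8.5],"rot": [0,0,0],"gripper": 5.0},
    {"offset": [0,0,-10.5],"rot": [0,0,0],"gripper": 5.0},
    {"offset": [0,0,-12],"rot": [0,0,0],"gripper": 5.0},
    {"offset": [0.7,0.2,-13],"rot": [0,0,0],"gripper": 5.0},
    {"offset": [2,0.5,-13],"rot": [0,0,0],"gripper": 5.0},
    {"offset": [4,0.9,-13],"rot": [0,0,0],"gripper": 5.0},
    {"offset": [6.3,1.3,-13],"rot": [0,0,0],"gripper": 5.0}
  ]
}}

```text
time_s: 37.25
eef_pos: [484.7, -161.9, 271.8]
ee_rot: [-0.001, 0.777, 0.63, -0.0]
force: [0.2, 0.6, -3.1]
grip_width: 0.662
grip_force: 43.4
```

Emit:
{"method": "step_arm", "body": {
  "plan": [
    {"offset": [2.5,0.5,0],"rot": [0,0,0],"gripper": 5.0},
    {"offset": [5,1,0],"rot": [0,0,0],"gripper": 5.0},
    {"offset": [7.5,1.6,0],"rot": [0,0,0],"gripper": 5.0},
    {"offset": [10,2.1,0],"rot": [0,0,0],"gripper": 5.0},
    {"offset": [12.5,2.6,0],"rot": [0,0,0],"gripper": 5.0},
    {"offset": [15,3.1,0],"rot": [0,0,0],"gripper": 5.0},
    {"offset": [17.5,3.6,0],"rot": [0,0,0],"gripper": 5.0},
    {"offset": [20,4.2,0],"rot": [0,0,0],"gripper": 5.0},
    {"offset": [22,4.6,0],"rot": [0,0,0],"gripper": 5.0},
    {"offset": [23.4,4.8,0],"rot": [0,0,0],"gripper": 5.0},
    {"offset": [24,4.9,0],"rot": [0,0,0],"gripper": 5.0},
    {"offset": [24,4.9,0],"rot": [0,0,0],"gripper": 5.0}
  ]
}}

```text
time_s: 38.45
eef_pos: [581.7, 62.0, 272.3]
ee_rot: [-0.0, 0.776, 0.631, -0.0]
force: [-0.2, -0.4, -3.3]
grip_width: 0.664
grip_force: 43.3
```

Emit:
{"method": "step_arm", "body": {
  "plan": [
    {"offset": [0,0,0],"rot": [0,0,0],"gripper": 5.0},
    {"offset": [0,0,0],"rot": [0,0,0],"gripper": 5.0}
  ]
}}

```text
time_s: 38.65
eef_pos: [581.6, 60.7, 272.8]
ee_rot: [0.0, 0.777, 0.63, -0.0]
force: [0.3, -0.6, -3.6]
grip_width: 0.661
grip_force: 43.3
```

```bash
python3 go.py 582.3 61.4 97.2
```

```text
[ 0.08  0.05 12.16] [581.6  60.7 272.8] -11.92 0.01 38.6
```

Emit:
{"method": "step_arm", "body": {
  "plan": [
    {"offset": [0.06,0.05,1],"rot": [0,0,0],"gripper": 5.0},
    {"offset": [0.06,0.05,3],"rot": [0,0,0],"gripper": 5.0},
    {"offset": [0.06,0.05,5],"rot": [0,0,0],"gripper": 5.0},
    {"offset": [0.06,0.05,7.2],"rot": [0,0,0],"gripper": 5.0},
    {"offset": [0.06,0.05,9.2],"rot": [0,0,0],"gripper": 5.0},
    {"offset": [0.06,0.05,10.7],"rot": [0,0,0],"gripper": 5.0},
    {"offset": [0.06,0.05,11.6],"rot": [0,0,0],"gripper": 5.0},
    {"offset": [0.06,0.05,11.9],"rot": [0,0,0],"gripper": 5.0},
    {"offset": [0.06,0.05,12],"rot": [0,0,0],"gripper": 5.0},
    {"offset": [0.06,0.05,12.05],"rot": [0,0,0],"gripper": 5.0},
    {"offset": [0.06,0.05,12.05],"rot": [0,0,0],"gripper": 5.0},
    {"offset": [0.06,0.05,12.05],"rot": [0,0,0],"gripper": 5.0}
  ]
}}

```text
time_s: 39.85
eef_pos: [582.6, 61.9, 152.8]
ee_rot: [0.0, 0.776, 0.63, 0.0]
force: [0.5, 0.6, -2.5]
grip_width: 0.664
grip_force: 43.3
```

```bash
python3 go.py 582.3 61.4 97.2
```

```text
[-0.05 -0.02  0.16] [582.6  61.9 152.8] -11.86 0.05 39.9
```

Emit:
{"method": "step_arm", "body": {
  "plan": [
    {"offset": [-0.05,-0.02,0.05],"rot": [0,0,0],"gripper": 5.0},
    {"offset": [-0.05,-0.02,0.1],"rot": [0,0,0],"gripper": 5.0},
    {"offset": [-0.05,-0.02,0.15],"rot": [0,0,0],"gripper": 5.0},
    {"offset": [-0.05,-0.02,0.15],"rot": [0,0,0],"gripper": 5.0},
    {"offset": [-0.05,-0.02,0.15],"rot": [0,0,0],"gripper": 5.0}
  ]
}}

```text
time_s: 40.35
eef_pos: [582.2, 61.5, 151.2]
ee_rot: [0.0, 0.776, 0.63, 0.0]
force: [-1.8, 0.1, 2.8]
grip_width: 0.661
grip_force: 43.6
```

Emit:
{"method": "step_arm", "body": {
  "plan": [
    {"offset": [0,0,0],"rot": [0,0,0],"gripper": 6.2},
    {"offset": [0,0,0],"rot": [0,0,0],"gripper": 7.0},
    {"offset": [0,0,0],"rot": [0,0,0],"gripper": 8.0},
    {"offset": [0,0,0],"rot": [0,0,0],"gripper": 8.5},
    {"offset": [0,0,0],"rot": [0,0,0],"gripper": 8.5},
    {"offset": [0,0,-1],"rot": [0,0,0],"gripper": 8.5},
    {"offset": [0,0,-3],"rot": [0,0,0],"gripper": 8.5},
    {"offset": [0,0,-6],"rot": [0,0,0],"gripper": 8.5},
    {"offset": [0,0,-9],"rot": [0,0,0],"gripper": 8.5},
    {"offset": [0,0,-11],"rot": [0,0,0],"gripper": 8.5},
    {"offset": [-1.5,-0.2,-12],"rot": [0,0,0],"gripper": 8.5},
    {"offset": [-4.5,-0.5,-12],"rot": [0,0,0],"gripper": 8.5}
  ]
}}

```text
time_s: 41.55
eef_pos: [567.9, 18.4, 272.3]
ee_rot: [0.001, 0.776, 0.631, 0.001]
force: [0.1, -0.7, -0.3]
grip_width: 0.991
grip_force: 0.0
```

Emit:
{"method": "step_arm", "body": {
  "plan": [
    {"offset": [-4,-0.5,0],"rot": [0,0,0],"gripper": 8.5},
    {"offset": [-8,-0.9,0],"rot": [0,0,0],"gripper": 8.5},
    {"offset": [-12,-1.4,0],"rot": [0,0,0],"gripper": 8.5},
    {"offset": [-16,-1.8,0],"rot": [0,0,0],"gripper": 8.5},
    {"offset": [-20,-2.2,0],"rot": [0,0,0],"gripper": 8.5},
    {"offset": [-24,-2.7,0],"rot": [0,0,0],"gripper": 8.5},
    {"offset": [-28,-3.1,0],"rot": [0,0,0],"gripper": 8.5},
    {"offset": [-32,-3.6,0],"rot": [0,0,0],"gripper": 8.5},
    {"offset": [-35,-3.9,0],"rot": [0,0,0],"gripper": 8.5},
    {"offset": [-36.6,-4.1,0],"rot": [0,0,0],"gripper": 8.5},
    {"offset": [-36.6,-4.1,0],"rot": [0,0,0],"gripper": 8.5},
    {"offset": [-36.6,-4.1,0],"rot": [0,0,0],"gripper": 8.5}
  ]
}}

```text
time_s: 42.75
eef_pos: [452.5, -330.7, 270.6]
ee_rot: [-0.0, 0.776, 0.63, 0.0]
force: [0.5, 0.2, 0.2]
grip_width: 0.992
grip_force: 0.0
```

```bash
python3 go.py 452.4 -331.4 89.5
python3 - <<'E'
from m import *
c=cam('top'); print('blue (was 582.5 62.1 / 582.3 62.2)',*disc(c,(279,232),127,34,7))
E
```

```text
[-8.000e-02  1.000e-02  1.271e+01] [ 452.5 -330.7  270.6] -11.86 0.05 42.8
blue (was 582.5 62.1 / 582.3 62.2) [582.37084961  62.50880432] 28.855518341064453 879 126.66961249187759 [582.35767   62.367752]
```

Blue is back within 0.5 mm. Now black.

Emit:
{"method": "step_arm", "body": {
  "plan": [
    {"offset": [0,0,1],"rot": [0,0,0],"gripper": 8.5},
    {"offset": [0,0,3],"rot": [0,0,0],"gripper": 8.5},
    {"offset": [0,0,5.5],"rot": [0,0,0],"gripper": 8.5},
    {"offset": [0,0,8],"rot": [0,0,0],"gripper": 8.5},
    {"offset": [0,0,10.3],"rot": [0,0,0],"gripper": 8.5},
    {"offset": [0,0,12],"rot": [0,0,0],"gripper": 8.5},
    {"offset": [0,0,12.6],"rot": [0,0,0],"gripper": 8.5},
    {"offset": [0,0,12.7],"rot": [0,0,0],"gripper": 8.5},
    {"offset": [0,0,12.7],"rot": [0,0,0],"gripper": 8.5},
    {"offset": [0,0,12.7],"rot": [0,0,0],"gripper": 8.5}
  ]
}}

```text
time_s: 43.8
eef_pos: [452.9, -331.4, 144.7]
ee_rot: [0.001, 0.776, 0.63, 0.0]
force: [0.4, -0.3, -0.1]
grip_width: 0.994
grip_force: 0.0
```

Emit:
{"method": "step_arm", "body": {
  "plan": [
    {"offset": [0,0,0],"rot": [0,0,0],"gripper": 7.5},
    {"offset": [0,0,0],"rot": [0,0,0],"gripper": 6.8},
    {"offset": [0,0,0],"rot": [0,0,0],"gripper": 6.3},
    {"offset": [0,0,0],"rot": [0,0,0],"gripper": 6.0},
    {"offset": [0,0,0],"rot": [0,0,0],"gripper": 5.7},
    {"offset": [0,0,0],"rot": [0,0,0],"gripper": 5.2},
    {"offset": [0,0,0],"rot": [0,0,0],"gripper": 5.0},
    {"offset": [0,0,0],"rot": [0,0,0],"gripper": 5.0},
    {"offset": [0,0,0],"rot": [0,0,0],"gripper": 5.0}
  ],
  "squeeze": 40
}}

```text
time_s: 44.7
eef_pos: [452.7, -331.4, 144.2]
ee_rot: [0.0, 0.776, 0.63, 0.0]
force: [-0.6, 1.4, 5.3]
grip_width: 0.66
grip_force: 42.4
```

```bash
python3 go.py 569.4 -8.5 97
```

```text
[34.    4.79 -0.69] [ 452.7 -331.4  144.2] -11.86 0.03 44.7
```

Emit:
{"method": "step_arm", "body": {
  "plan": [
    {"offset": [0,0,-0.3],"rot": [0,0,0],"gripper": 5.0},
    {"offset": [0,0,-1],"rot": [0,0,0],"gripper": 5.0},
    {"offset": [0,0,-2.5],"rot": [0,0,0],"gripper": 5.0},
    {"offset": [0,0,-4.5],"rot": [0,0,0],"gripper": 5.0},
    {"offset": [0,0,-6.5],"rot": [0,0,0],"gripper": 5.0},
    {"offset": [0,0,-8.5],"rot": [0,0,0],"gripper": 5.0},
    {"offset": [0,0,-10.5],"rot": [0,0,0],"gripper": 5.0},
    {"offset": [0,0,-12],"rot": [0,0,0],"gripper": 5.0},
    {"offset": [0.7,0.1,-13],"rot": [0,0,0],"gripper": 5.0},
    {"offset": [2,0.3,-13.5],"rot": [0,0,0],"gripper": 5.0},
    {"offset": [4,0.6,-13.5],"rot": [0,0,0],"gripper": 5.0},
    {"offset": [6.5,0.9,-13.5],"rot": [0,0,0],"gripper": 5.0}
  ]
}}

```text
time_s: 45.9
eef_pos: [474.9, -268.1, 278.2]
ee_rot: [-0.001, 0.777, 0.63, -0.0]
force: [0.0, 0.9, -2.2]
grip_width: 0.665
grip_force: 43.4
```

Emit:
{"method": "step_arm", "body": {
  "plan": [
    {"offset": [2.7,0.4,0],"rot": [0,0,0],"gripper": 5.0},
    {"offset": [5.5,0.8,0],"rot": [0,0,0],"gripper": 5.0},
    {"offset": [8.5,1.2,0],"rot": [0,0,0],"gripper": 5.0},
    {"offset": [11.5,1.6,0],"rot": [0,0,0],"gripper": 5.0},
    {"offset": [14.5,2.1,0],"rot": [0,0,0],"gripper": 5.0},
    {"offset": [17.5,2.5,0],"rot": [0,0,0],"gripper": 5.0},
    {"offset": [20.5,2.9,0],"rot": [0,0,0],"gripper": 5.0},
    {"offset": [23,3.3,0],"rot": [0,0,0],"gripper": 5.0},
    {"offset": [25.2,3.6,0],"rot": [0,0,0],"gripper": 5.0},
    {"offset": [26.7,3.8,0],"rot": [0,0,0],"gripper": 5.0},
    {"offset": [27.4,3.9,0],"rot": [0,0,0],"gripper": 5.0},
    {"offset": [27.4,3.9,0],"rot": [0,0,0],"gripper": 5.0}
  ]
}}

```text
time_s: 47.1
eef_pos: [569.2, -8.8, 278.5]
ee_rot: [-0.0, 0.776, 0.631, -0.0]
force: [-0.6, -0.1, -3.1]
grip_width: 0.664
grip_force: 43.4
```

Emit:
{"method": "step_arm", "body": {
  "plan": [
    {"offset": [0,0,0],"rot": [0,0,0],"gripper": 5.0},
    {"offset": [0,0,0],"rot": [0,0,0],"gripper": 5.0},
    {"offset": [0,0,0],"rot": [0,0,0],"gripper": 5.0}
  ]
}}

```text
time_s: 47.4
eef_pos: [569.1, -10.1, 278.8]
ee_rot: [-0.0, 0.777, 0.63, -0.0]
force: [0.7, -0.1, -2.5]
grip_width: 0.663
grip_force: 43.4
```

```bash
python3 go.py 569.4 -8.5 98.2
```

```text
[ 1.600e-01 -1.000e-02  1.266e+01] [569.1 -10.1 278.8] -11.92 0.01 47.4
```

Emit:
{"method": "step_arm", "body": {
  "plan": [
    {"offset": [0.14,0,1],"rot": [0,0,0],"gripper": 5.0},
    {"offset": [0.14,0,3],"rot": [0,0,0],"gripper": 5.0},
    {"offset": [0.14,0,5],"rot": [0,0,0],"gripper": 5.0},
    {"offset": [0.14,0,7.2],"rot": [0,0,0],"gripper": 5.0},
    {"offset": [0.14,0,9.4],"rot": [0,0,0],"gripper": 5.0},
    {"offset": [0.14,0,11],"rot": [0,0,0],"gripper": 5.0},
    {"offset": [0.14,0,12],"rot": [0,0,0],"gripper": 5.0},
    {"offset": [0.14,0,12.4],"rot": [0,0,0],"gripper": 5.0},
    {"offset": [0.14,0,12.5],"rot": [0,0,0],"gripper": 5.0},
    {"offset": [0.14,0,12.55],"rot": [0,0,0],"gripper": 5.0},
    {"offset": [0.14,0,12.55],"rot": [0,0,0],"gripper": 5.0},
    {"offset": [0.14,0,12.55],"rot": [0,0,0],"gripper": 5.0}
  ]
}}

```text
time_s: 48.6
eef_pos: [569.7, -8.1, 153.8]
ee_rot: [0.0, 0.776, 0.63, 0.0]
force: [0.2, 0.4, -3.2]
grip_width: 0.661
grip_force: 43.4
```

```bash
python3 go.py 569.4 -8.5 98.2
```

```text
[-0.05 -0.02  0.16] [569.7  -8.1 153.8] -11.86 0.05 48.6
```

Emit:
{"method": "step_arm", "body": {
  "plan": [
    {"offset": [-0.05,-0.02,0.05],"rot": [0,0,0],"gripper": 5.0},
    {"offset": [-0.05,-0.02,0.1],"rot": [0,0,0],"gripper": 5.0},
    {"offset": [-0.05,-0.02,0.15],"rot": [0,0,0],"gripper": 5.0},
    {"offset": [-0.05,-0.02,0.15],"rot": [0,0,0],"gripper": 5.0},
    {"offset": [-0.05,-0.02,0.15],"rot": [0,0,0],"gripper": 5.0}
  ]
}}

```text
time_s: 49.1
eef_pos: [569.3, -8.5, 152.2]
ee_rot: [0.0, 0.776, 0.63, 0.0]
force: [-3.2, 1.0, 3.3]
grip_width: 0.664
grip_force: 43.8
```

Contact at the expected height. Release, rise, and back off to the left for a clear view.

Emit:
{"method": "step_arm", "body": {
  "plan": [
    {"offset": [0,0,0],"rot": [0,0,0],"gripper": 6.2},
    {"offset": [0,0,0],"rot": [0,0,0],"gripper": 7.0},
    {"offset": [0,0,0],"rot": [0,0,0],"gripper": 8.0},
    {"offset": [0,0,0],"rot": [0,0,0],"gripper": 8.5},
    {"offset": [0,0,0],"rot": [0,0,0],"gripper": 8.5},
    {"offset": [0,0,-1],"rot": [0,0,0],"gripper": 8.5},
    {"offset": [0,0,-3],"rot": [0,0,0],"gripper": 8.5},
    {"offset": [0,0,-6],"rot": [0,0,0],"gripper": 8.5},
    {"offset": [0,0,-9],"rot": [0,0,0],"gripper": 8.5},
    {"offset": [0,0,-12],"rot": [0,0,0],"gripper": 8.5},
    {"offset": [-1.5,-0.5,-14],"rot": [0,0,0],"gripper": 8.5},
    {"offset": [-4.5,-1.5,-15],"rot": [0,0,0],"gripper": 8.5}
  ]
}}

```text
time_s: 50.3
eef_pos: [545.6, -48.9, 304.6]
ee_rot: [0.002, 0.776, 0.631, 0.001]
force: [0.8, -1.0, 0.5]
grip_width: 0.993
grip_force: 0.0
```

Emit:
{"method": "step_arm", "body": {
  "plan": [
    {"offset": [-4,-1.5,0],"rot": [0,0,0],"gripper": 8.5},
    {"offset": [-8,-3,0],"rot": [0,0,0],"gripper": 8.5},
    {"offset": [-12,-4.5,0],"rot": [0,0,0],"gripper": 8.5},
    {"offset": [-16,-6,0],"rot": [0,0,0],"gripper": 8.5},
    {"offset": [-20,-7.5,0],"rot": [0,0,0],"gripper": 8.5},
    {"offset": [-23,-8.5,0],"rot": [0,0,0],"gripper": 8.5},
    {"offset": [-24,-9,0],"rot": [0,0,0],"gripper": 8.5},
    {"offset": [-24,-9,0],"rot": [0,0,0],"gripper": 8.5},
    {"offset": [-24,-9,0],"rot": [0,0,0],"gripper": 8.5}
  ]
}}

```text
time_s: 51.2
eef_pos: [408.4, -265.0, 302.1]
ee_rot: [0.0, 0.776, 0.63, 0.0]
force: [0.3, 0.9, -0.1]
grip_width: 0.994
grip_force: 0.0
```

Run:
```python
from m import *
np.set_printoptions(precision=1,suppress=True)
c=cam('top')
for n,px,h in [('blue was 582.5 62.1',(279,232),127),('black was 568.9 -8.8',(319,241),127),('cup was 444.3 71.7',(276,311),55),('knob was 434.3 -71.3',(353,314),75)]: print(n,*disc(c,px,h,34 if h>100 else 30,7))
print('mug was 629.6 -280.7',*disc(c,(468,205),85,62,7))
for n,p,h in (('white ring 630.2 16.2',(630,16),54),('brass coaster 590.6 294.6',(590,294),48)): print(n,*disc(c,proj(c,[*p,h])[0],h,32,5))
s=cam('side'); cv2.imwrite('pics/s8.png',cv2.resize(s['color'][70:430,140:460,::-1],None,fx=1.6,fy=1.6))
```

```text
blue was 582.5 62.1 [582.4  62.2] 28.93830680847168 880 126.57106161579244 [582.4  62.3]
black was 568.9 -8.8 [568.6  -9. ] 28.758140563964844 882 126.59351323056131 [568.6  -8.9]
cup was 444.3 71.7 [444.2  71.7] 30.089000701904297 178 53.859097586497185 [443.6  74.4]
knob was 434.3 -71.3 [434.3 -71.3] 16.45415687561035 245 76.38334341954867 [434.6 -71.3]
mug was 629.6 -280.7 [ 632.8 -285.1] 40.48186111450195 371 83.93440249691034 [ 632.8 -286.4]
white ring 630.2 16.2 [629.7  15.8] 25.844892501831055 596 53.57732992803501 [629.7  15.8]
brass coaster 590.6 294.6 [590.1 294.5] 25.844619750976562 604 47.449484755979704 [590.1 294.6]
```

View pics/s8.png

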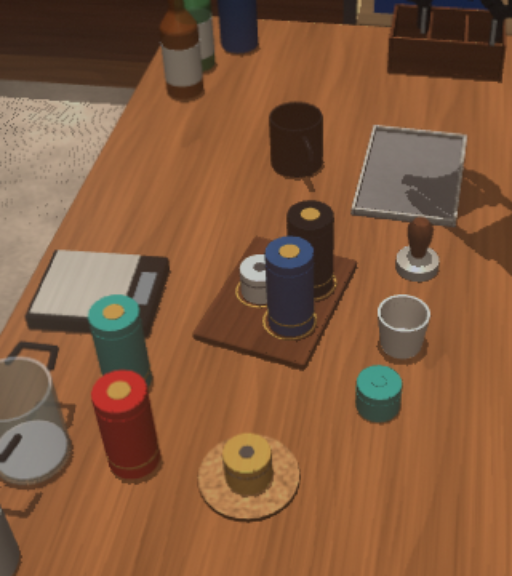

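Everything is in place and upright: blue (290,290), black (310,250), white (260,280) and brass (247,463). Mug, cup and tamper have not moved (the mug's mean is unchanged). Handing in.

```bash
python3 -c "
from rig import *
print(finish_job())"
```

```text
the job is handed in; nothing more can be done
None
```

The job is done and handed in at about 51 s: the brass tin is on the coaster, the white jar is on the rear ring, and both canisters are back where they stood, all within about 1 mm by the top camera, with the mug, cup and tamper unmoved.

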